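Load the dryer service kit tray

TASK

Load the grey service tray for the next dryer repair. First lift just the top screw dish off the pile and set it fully down in its oblong nest in the tray, and then stand the thermostat upright in that dish; leave the other two dishes stacked where they are. Also slide every coil off the spindle and put every coil, bearing block and levelling foot there is upright into a nest of its own shape, fully down on the nest's floor, without pushing about or knocking over the jar, mug, bottle, can and screwdriver.

Things in the scene. Friction and masses are not known exactly. Their poses are not given: they have to be found in the camera images.
- kit_tray: Fixed grey plastic tray 190 x 275 x 18 mm with seven shaped nests cut into its top; origin at the centre of its underside, x along its 190 mm side, y along its 275 mm side, z up. In each nest a part has about 2.5 mm of play on each side. The round and dish nests are in the +x row, block and foot nests in the -x row.
- nest_dish (a point): Nest in the kit tray, 12 mm deep; this point is the centre of its floor, 6 mm above the bench (tray top face is 18 mm above the bench), axes as the tray's. Oblong, 63 mm (x) by 89 mm (y), for the dish.
- nest_coil_1 (a point): Nest in the kit tray, 12 mm deep; this point is the centre of its floor, 6 mm above the bench (tray top face is 18 mm above the bench), axes as the tray's. Round, 55 mm across, for a coil.
- nest_coil_2 (a point): Nest in the kit tray, 12 mm deep; this point is the centre of its floor, 6 mm above the bench (tray top face is 18 mm above the bench), axes as the tray's. Round, 55 mm across, for a coil.
- nest_block_1 (a point): Nest in the kit tray, 12 mm deep; this point is the centre of its floor, 6 mm above the bench (tray top face is 18 mm above the bench), axes as the tray's. Oblong, 77 mm (x) by 39 mm (y), for a bearing block.
- nest_block_2 (a point): Nest in the kit tray, 12 mm deep; this point is the centre of its floor, 6 mm above the bench (tray top face is 18 mm above the bench), axes as the tray's. Oblong, 77 mm (x) by 39 mm (y), for a bearing block.
- nest_foot_1 (a point): Nest in the kit tray, 12 mm deep; this point is the centre of its floor, 6 mm above the bench (tray top face is 18 mm above the bench), axes as the tray's. Square, 49 mm, sides along the tray's, for a levelling foot.
- nest_foot_2 (a point): Nest in the kit tray, 12 mm deep; this point is the centre of its floor, 6 mm above the bench (tray top face is 18 mm above the bench), axes as the tray's. Square, 49 mm, sides along the tray's, for a levelling foot.
- spindle: Fixed winding spindle: steel base 70 x 70 x 10 mm with an upright 12 mm post whose tip is 92 mm above the bench; origin at the centre of the base's underside.
- coil_low: Wound copper solenoid coil with black end flanges: a ring 50 mm across, 34 mm high, 20 mm bore, about 160 g. Origin at the centre of its underside, z along its bore. Starts upright on the spindle, directly on the spindle's base (underside 10 mm above the bench).
- coil_top: Wound copper solenoid coil with black end flanges: a ring 50 mm across, 34 mm high, 20 mm bore, about 160 g. Origin at the centre of its underside, z along its bore. Starts upright on the spindle, on top of coil_low (underside 44 mm above the bench). May be absent.
- dish_top: White stackable screw dish, open above, grey rim: outside 58 (x) x 84 (y) mm, 31 mm high with its foot; walls 3 mm, inside 52 x 78 mm, inner floor 8 mm above its underside. Its foot (48 x 74 x 5 mm) sits 5 mm deep in the mouth of the dish below, so stacked dishes are 26 mm apart. Origin at the centre of the foot's underside, z up. About 90 g. The top one of the pile of three.
- dish_middle: White stackable screw dish, open above, grey rim: outside 58 (x) x 84 (y) mm, 31 mm high with its foot; walls 3 mm, inside 52 x 78 mm, inner floor 8 mm above its underside. Its foot (48 x 74 x 5 mm) sits 5 mm deep in the mouth of the dish below, so stacked dishes are 26 mm apart. Origin at the centre of the foot's underside, z up. About 90 g. The middle one; stays in the pile.
- dish_bottom: White stackable screw dish, open above, grey rim: outside 58 (x) x 84 (y) mm, 31 mm high with its foot; walls 3 mm, inside 52 x 78 mm, inner floor 8 mm above its underside. Its foot (48 x 74 x 5 mm) sits 5 mm deep in the mouth of the dish below, so stacked dishes are 26 mm apart. Origin at the centre of the foot's underside, z up. About 90 g. Bottom one; stays.
- block_1: Grey cast pillow bearing block, about 300 g: base 72 (x) x 34 (y) x 12 mm, on it a rounded bearing housing 40 mm long (x) and 26 mm wide (y) with flat sides, top 46 mm above the underside. Stands upright on the bench at any yaw. Origin at the centre of the underside. May be absent.
- foot_1: Machine levelling foot, about 160 g: black rubber pad 44 x 44 x 12 mm with a square steel shank 20 x 20 mm standing up from its middle, sides parallel, top 48 mm above the underside. Stands upright on the bench at any yaw. Origin at the centre of the underside. May be absent.
- block_2: Grey cast pillow bearing block, about 300 g: base 72 (x) x 34 (y) x 12 mm, on it a rounded bearing housing 40 mm long (x) and 26 mm wide (y) with flat sides, top 46 mm above the underside. Stands upright on the bench at any yaw. Origin at the centre of the underside. May be absent.
- foot_2: Machine levelling foot, about 160 g: black rubber pad 44 x 44 x 12 mm with a square steel shank 20 x 20 mm standing up from its middle, sides parallel, top 48 mm above the underside. Stands upright on the bench at any yaw. Origin at the centre of the underside. May be absent.
- thermostat: Small dryer thermostat, 50 g: round metal base 32 mm across, 10 mm thick, with a white ceramic 16 x 16 mm square block on it, top 40 mm above the underside. Stands upright on the bench. Origin at the centre of the underside.
- grease_jar: Bystander: small jar, 44 mm across, 55 mm high; origin under its centre.
- mug: Bystander: white mug, 76 mm across, 90 mm high; origin under its centre.
- detergent: Bystander: white bottle 90 mm across, 210 mm high; origin under its centre.
- spray_can: Bystander: steel can 60 mm across, 170 mm high; origin under its centre.
- screwdriver: Bystander: screwdriver lying on the bench beyond the tray.
Things that resemble listed ones, but are neither listed nor needed, are in the scene too. Leave any red or yellow look-alike of the foot_1 alone.

How it is judged:
On the way, in this order (a step that is already met when the one before it is completed fails the run):
1. the top dish is fully down in its nest in the tray (horizontal distance between dish_top and nest_dish below 0.006 m and z of dish_top in the frame of nest_dish below 0.003 m and angle between dish_top's own z axis and vertical below 0.08 rad and angle between the x axis of dish_top and the x axis of nest_dish, either way round below 0.2 rad), for 0.2 s.
2. the thermostat stands in the dish in its nest (all of step 1 and x of thermostat in the frame of dish_top between -0.025 and 0.025 m and y of thermostat in the frame of dish_top between -0.038 and 0.038 m and z of thermostat in the frame of dish_top between 0.003 and 0.012 m and angle between thermostat's own z axis and vertical below 0.25 rad), for 0.2 s.
At the end, for the whole second after the job is handed in: Top dish and every coil, block and foot present in a nest of its shape: within 6 mm of its centre, 3 mm of its floor, tilt < 0.08 rad, dish and blocks within 0.2 rad of its direction; thermostat on the dish floor, tilt < 0.25 rad; other dishes within 3 cm of their start; all at rest (all of step 2 and linear speed of each of dish_top, thermostat, coil_low, coil_top, block_1, block_2, foot_1, foot_2 below 0.02 m/s and ((horizontal distance between coil_low and nest_coil_1 below 0.006 m and z of coil_low in the frame of nest_coil_1 below 0.003 m and angle between coil_low's own z axis and vertical below 0.08 rad) or (horizontal distance between coil_low and nest_coil_2 below 0.006 m and z of coil_low in the frame of nest_coil_2 below 0.003 m and angle between coil_low's own z axis and vertical below 0.08 rad)) and ((horizontal distance between coil_top and nest_coil_1 below 0.006 m and z of coil_top in the frame of nest_coil_1 below 0.003 m and angle between coil_top's own z axis and vertical below 0.08 rad) or (horizontal distance between coil_top and nest_coil_2 below 0.006 m and z of coil_top in the frame of nest_coil_2 below 0.003 m and angle between coil_top's own z axis and vertical below 0.08 rad)) and ((horizontal distance between block_1 and nest_block_1 below 0.006 m and z of block_1 in the frame of nest_block_1 below 0.003 m and angle between block_1's own z axis and vertical below 0.08 rad and angle between the x axis of block_1 and the x axis of nest_block_1, either way round below 0.2 rad) or (horizontal distance between block_1 and nest_block_2 below 0.006 m and z of block_1 in the frame of nest_block_2 below 0.003 m and angle between block_1's own z axis and vertical below 0.08 rad and angle between the x axis of block_1 and the x axis of nest_block_2, either way round below 0.2 rad)) and ((horizontal distance between block_2 and nest_block_1 below 0.006 m and z of block_2 in the frame of nest_block_1 below 0.003 m and angle between block_2's own z axis and vertical below 0.08 rad and angle between the x axis of block_2 and the x axis of nest_block_1, either way round below 0.2 rad) or (horizontal distance between block_2 and nest_block_2 below 0.006 m and z of block_2 in the frame of nest_block_2 below 0.003 m and angle between block_2's own z axis and vertical below 0.08 rad and angle between the x axis of block_2 and the x axis of nest_block_2, either way round below 0.2 rad)) and ((horizontal distance between foot_1 and nest_foot_1 below 0.006 m and z of foot_1 in the frame of nest_foot_1 below 0.003 m and angle between foot_1's own z axis and vertical below 0.08 rad) or (horizontal distance between foot_1 and nest_foot_2 below 0.006 m and z of foot_1 in the frame of nest_foot_2 below 0.003 m and angle between foot_1's own z axis and vertical below 0.08 rad)) and ((horizontal distance between foot_2 and nest_foot_1 below 0.006 m and z of foot_2 in the frame of nest_foot_1 below 0.003 m and angle between foot_2's own z axis and vertical below 0.08 rad) or (horizontal distance between foot_2 and nest_foot_2 below 0.006 m and z of foot_2 in the frame of nest_foot_2 below 0.003 m and angle between foot_2's own z axis and vertical below 0.08 rad)) and distance of each of dish_bottom, dish_middle from where it was at the start of the episode below 0.03 m and angle between each of dish_bottom, dish_middle's own z axis and vertical below 0.1 rad); the robot touches nothing.
It fails at once if a bystander (grease jar) is pushed more than 6 cm or knocked over (distance of grease_jar from where it was at the start of the episode above 0.06 m or angle between grease_jar's own z axis and vertical above 0.6 rad).
It fails at once if a bystander (mug) is pushed more than 6 cm or knocked over (distance of mug from where it was at the start of the episode above 0.06 m or angle between mug's own z axis and vertical above 0.6 rad).
It fails at once if a bystander (detergent) is pushed more than 6 cm or knocked over (distance of detergent from where it was at the start of the episode above 0.06 m or angle between detergent's own z axis and vertical above 0.6 rad).
It fails at once if a bystander (spray can) is pushed more than 6 cm or knocked over (distance of spray_can from where it was at the start of the episode above 0.06 m or angle between spray_can's own z axis and vertical above 0.6 rad).
It fails at once if a bystander (screwdriver) is pushed more than 6 cm (distance of screwdriver from where it was at the start of the episode above 0.06 m).
Of coil_top, block_1, block_2, foot_1, foot_2 only 3 to 5 are there at a start; the rules pass over those that are not, and their reading is None.
At some moment in a run one of block_1, block_2, foot_1, foot_2 may be knocked a few centimetres aside while the robot is not near it.
Once in a run the grip may slacken for a moment while it holds something.
It also fails if it takes over 210 s, if anything falls off the work surface, if the arm or the gripper's body presses on something with over 40 N, if the wrist force passes 120 N, or if a joint passes its speed limit or range.

ROBOT

A 6-joint arm with a two-finger parallel gripper is mounted at the origin on the work surface. World frame = base frame: x ahead of the robot, y to its left, z up, the work surface at z = 0. Lengths are in m, angles in rad, forces in N, time in s.
With the tool pointing down it reaches from about 0.3 to 0.875 m from the base axis. Payload 6.4 kg.
Tool frame: the origin (TCP) lies on the centre line of the jaws, within the pads' length; the fingertips stand 8 mm ahead of it and the grasp point (between the pads) lies 11 mm behind it; z points along the fingers, y is the line along which they close (so a half turn about z gives the same grasp; the last joint's range is limited). The gripper opens to 85 mm and grips with 20 to 120 N. Pads are 22 mm wide; open, the fingers measure 114 mm over their backs; the gripper's body (76 mm by 85 mm) begins 54 mm behind the grasp point. The pads swing forward as they close: fully open they stand 13 mm farther back than shut.
Start: joints at [1.099, 0.181, 1.607, -0, 1.354, -0.206], TCP at [0.151, 0.555, 0.239] pointing down, gripper open.
Joint ranges: [-2.99, 2.99], [-0.89, 2.07], [0.3, 2.58], [-1.14, 4.28], [0, 2.63], [-3.12, 3.12]. Speed limits (rad/s): [2.57, 2.57, 3.01, 3.14, 3.14, 3.14].

INTERFACE

Orientations are given as a unit quaternion [w, x, y, z].
In Python, from bench import ctrl gives the robot as it stands.
- The arm moves only by the shell command python3 -m handwheel 'ROWS' [OPENING]. ROWS is JSON, a list that holds one entry, the list of rows, each a list of 4 numbers: the shift along the tool's x, y, z each as a share of 20 cm, from -1 to 1, then the turn about the tool's z as a share of 1.5 rad, from -1 to 1. In form: [[[x, y, z, twist], ...]]. A call has 1 to 10 rows; each row is the pose to reach, as a shift and turn from the pose commanded when the call began, along the tool's axes at that moment; what a row does not reach only later rows make up. A row lasts 1/8 s, in which the tool goes at most 62.5 mm and 10.7 degrees, less where a joint would pass 70% of its speed; a pose out of reach is approached as far as the arm can. A call with a number of a shift or a turn outside -1 to 1 is refused whole. A call with a gripper value outside its range is refused whole. OPENING is the finger opening in mm, from 0 to 85.4, set as the call begins (- or left out, the last holds). The fingers move at their own pace and stop on an object; the grip force is fixed at half the most. Time passes only in rows, so rows that repeat a pose let the fingers close. It gives the time, the measured TCP pose, the force, the opening and the grip force at its end, in the units of the state.
- ctrl.get_obs(): the state, without advancing time (a new reading comes with each control period).
- ctrl.camera(name): name is "scene" or "side" or "wrist"; returns a dict with "color" (384x512x3 uint8, red, green, blue), "range_z" (384x512 float32, m along the optical axis (not along the pixel's ray), 0 where there is no reading), "K" (3x3 intrinsics, pixels), "pose" (4x4, takes a point from camera to world coordinates); the wrist camera has in their place "T_tool_cam" (4x4, takes a point from camera to tool coordinates, whose origin is the TCP and whose axes are the flange's). Camera axes: x right, y down, z forward; pixel columns grow to the right and rows downward; lengths in m; the calibration is good to about 2 mm. A picture is of the moment at which its call begins: read the wrist's pose just before it.
- ctrl.hand_in(): hands the job in; it is judged then, once.
The state is a dict: "time_s": time; "q": joint angles; "dq": joint speeds; "joint_efforts": joint torques, N m; "eef_pos": TCP position; "eef_rot": TCP orientation; "wrist_force": force on the tool from outside, world axes, zero at the start; "torque": the same for the moment, N m; "opening": opening from 0.0 (shut) to 1.0 (fully open); "grasp_force": force on a finger pad.
Only numpy, scipy, OpenCV 4.12 (cv2) and the standard library are available. Lean on these libraries where they do the work, as an engineer would, in place of code of your own. Each camera call takes 0.05 s, during which the arm holds its last target. There are 200 camera calls.

## Working session

There is one attempt and no reset: what is moved stays moved. The work goes in short steps, Python scripts to look and compute and a shell command to move; the robot and the scene stay as the last step left them, time stands still between calls to the robot, and variables do not carry over. Pictures are saved under pics/ and viewed, at most 14 in all, crops included, and the job is handed in when it is done.

```bash
ls; mkdir -p pics
python3 - <<'E'
from bench import ctrl
import cv2,numpy as np
o=ctrl.get_obs();print({k:np.round(v,3) for k,v in o.items()})
for n in("scene","side","wrist"):
    c=ctrl.camera(n);np.savez("/tmp/%s0.npz"%n,**c)
    print(n,c["K"].tolist(),np.round(c.get("pose",c.get("T_tool_cam")),3).tolist())
a=[np.load("/tmp/%s0.npz"%n)["color"][:,:,::-1] for n in("scene","side")]
cv2.imwrite("pics/a.png",cv2.resize(a[0],(800,600)));cv2.imwrite("pics/b.png",cv2.resize(a[1],(800,600)))
E
```

```text
pics
{'time_s': np.float64(0.0), 'q': array([ 1.099,  0.182,  1.608, -0.   ,  1.354, -0.206]), 'dq': array([-0.   ,  0.   ,  0.   , -0.   , -0.001, -0.   ]), 'joint_efforts': array([ 2.0000e-03, -4.4486e+01, -3.5135e+01, -0.0000e+00,  9.0000e-03,
       -0.0000e+00]), 'eef_pos': array([0.151, 0.554, 0.238]), 'eef_rot': array([-0.   ,  0.133,  0.991, -0.001]), 'wrist_force': array([-0.284,  0.155,  0.257]), 'torque': array([-0.052, -0.016, -0.022]), 'grasp_force': np.float64(0.0), 'opening': np.float64(0.999)}
scene [[406.09441089725044, 0.0, 258.1004713794668], [0.0, 406.09441089725044, 192.3941866026499], [0.0, 0.0, 1.0]] [[0.552, 0.531, -0.643, 1.338], [0.834, -0.359, 0.419, -0.494], [-0.008, -0.767, -0.641, 0.836], [0.0, 0.0, 0.0, 1.0]]
side [[427.4534624232632, 0.0, 261.9783493628932], [0.0, 427.4534624232632, 191.21182629626165], [0.0, 0.0, 1.0]] [[0.974, -0.164, 0.154, 0.338], [-0.225, -0.675, 0.703, -1.038], [-0.011, -0.72, -0.694, 1.077], [0.0, 0.0, 0.0, 1.0]]
wrist [[315.5660292723951, 0.0, 253.32245174230388], [0.0, 315.5660292723951, 193.45521273067502], [0.0, 0.0, 1.0]] [[-0.001, -0.956, -0.294, 0.075], [1.0, -0.001, -0.001, 0.001], [0.0, -0.294, 0.956, -0.134], [0.0, 0.0, 0.0, 1.0]]
```

View pics/a.png

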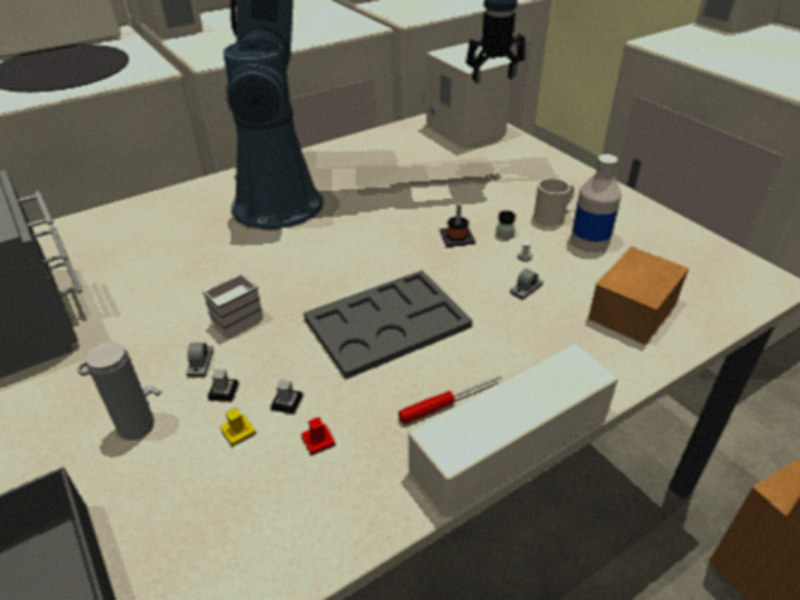

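View pics/b.png

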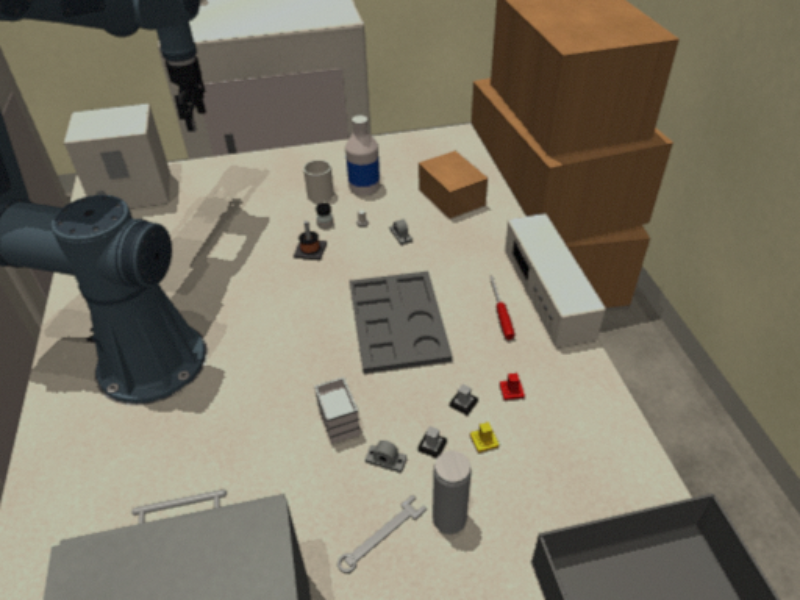

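The tray is at the centre. The dish pile, a block, two feet and the red and yellow decoys are on the near side (scene view px 230,305; 198,355; 222,385; 287,395). On the far side are the spindle with one coil (457,230), the jar, the thermostat (525,250) and the second block (525,283). Next I'll measure from both clouds.

```bash
cat > h.py <<'E'
import numpy as np,cv2
from scipy.spatial.transform import Rotation as R
from bench import ctrl
def tool(o=None):
    o=o or ctrl.get_obs();T=np.eye(4);T[:3,:3]=R.from_quat(o["eef_rot"],scalar_first=True).as_matrix();T[:3,3]=o["eef_pos"];return T
def snap(n,f=None):
    T=tool() if n=="wrist" else None
    c=dict(ctrl.camera(n)); 
    if n=="wrist": c["pose"]=T@c["T_tool_cam"]
    if f: np.savez(f,**c)
    return c
def cloud(c):
    z=c["range_z"];v,u=np.indices(z.shape);K=c["K"]
    p=np.stack([(u-K[0,2])/K[0,0]*z,(v-K[1,2])/K[1,1]*z,z],-1)
    p=p@c["pose"][:3,:3].T+c["pose"][:3,3]; p[z<=0]=np.nan
    return p
def top(cs,x0,x1,y0,y1,zmax=.3,mm=1.0,zmin=-1):
    """top view: rows = x decreasing, cols = y decreasing"""
    s=1000/mm;H,W=int((x1-x0)*s),int((y1-y0)*s)
    im=np.zeros((H,W,3),np.uint8);hz=np.full((H,W),np.nan)
    for c in cs:
        p=cloud(c).reshape(-1,3);k=c["color"].reshape(-1,3)
        m=(p[:,0]>x0)&(p[:,0]<x1)&(p[:,1]>y0)&(p[:,1]<y1)&(p[:,2]<zmax)&(p[:,2]>zmin)
        p,k=p[m],k[m];o=np.argsort(p[:,2]);p,k=p[o],k[o]
        r=((x1-p[:,0])*s).astype(int).clip(0,H-1);q=((y1-p[:,1])*s).astype(int).clip(0,W-1)
        im[r,q]=k[:,::-1];hz[r,q]=p[:,2]
    return im,hz
def rel(target,yaw=None):
    """shift (share of .2 m) & twist from measured pose to target tcp; yaw = direction of tool y (closing) in world"""
    T=tool();d=T[:3,:3].T@(np.array(target)-T[:3,3])/.2
    out=list(np.round(d,3))
    if yaw is not None:
        a=np.arctan2(T[1,1],T[0,1]);w=(yaw-a+np.pi/2)%np.pi-np.pi/2
        out.append(round(-w/1.5,3))
    return out
E
python3 - <<'E'
from h import *
from scipy import ndimage
for n in("scene","side"):
    c=dict(np.load("/tmp/%s0.npz"%n));p=cloud(c)
    m=(p[...,0]>.15)&(p[...,0]<.95)&(abs(p[...,1])<.6)
    print(n,"bench z",np.nanmedian(p[m&(abs(p[...,2])<.03)][:,2]))
    im,hz=top([c],.15,.95,-.6,.6,.3,4)
    l,k=ndimage.label(ndimage.binary_closing(np.nan_to_num(hz)>.008))
    for i in range(1,k+1):
        r,q=np.where(l==i)
        if len(r)<8: continue
        # full res pts
        x1,x0=.95-r.min()*.004,.95-(r.max()+1)*.004;y1,y0=.6-q.min()*.004,.6-(q.max()+1)*.004
        s=m&(p[...,0]>x0)&(p[...,0]<x1)&(p[...,1]>y0)&(p[...,1]<y1)&(p[...,2]>.008)
        col=np.median(c["color"][s],0)
        rr=cv2.minAreaRect(np.float32(p[s][:,:2]*1000))
        print("x %.3f %.3f y %.3f %.3f z %.3f n%d"%(x0,x1,y0,y1,np.nanpercentile(p[s][:,2],98),s.sum()),col,[np.round(e) for e in rr])
E
```

```text
scene bench z -0.0015139903878895744
x 0.846 0.946 y -0.176 0.172 z 0.101 n5748 [191. 202. 188.] [array([896.,  -2.]), array([342.,  99.]), np.float64(90.0)]
x 0.702 0.866 y 0.320 0.516 z 0.090 n2390 [159. 107.  50.] [array([783., 417.]), array([121., 167.]), np.float64(17.0)]
x 0.750 0.786 y -0.132 0.072 z 0.026 n406 [144.  15.  10.] [array([774., -30.]), array([198.,  23.]), np.float64(84.0)]
x 0.694 0.746 y -0.284 -0.236 z 0.047 n287 [150.   7.   3.] [array([ 719., -259.]), array([43., 45.]), np.float64(85.0)]
x 0.606 0.654 y -0.384 -0.336 z 0.048 n283 [162. 141.   0.] [array([ 630., -360.]), array([45., 44.]), np.float64(3.0)]
x 0.594 0.650 y -0.296 -0.236 z 0.048 n250 [60. 61. 56.] [array([ 617., -266.]), array([44., 43.]), np.float64(44.0)]
x 0.430 0.642 y -0.156 0.136 z 0.019 n2655 [84. 85. 77.] [array([537., -11.]), array([278., 198.]), np.float64(86.0)]
x 0.598 0.634 y 0.248 0.328 z 0.044 n205 [71. 72. 66.] [array([615., 288.]), array([33., 75.]), np.float64(3.0)]
x 0.518 0.610 y 0.480 0.560 z 0.207 n1299 [85. 78. 71.] [array([570., 519.]), array([90., 68.]), np.float64(46.0
[... 3929 characters left out ...]
.304 -0.208 z 0.084 n833 [119. 114. 107.] [array([ 364., -256.]), array([60., 90.]), np.float64(9.0)]
x 0.350 0.402 y -0.536 -0.492 z 0.012 n28 [162.  159.5 151.5] [array([ 376., -514.]), array([59., 17.]), np.float64(29.0)]
x 0.318 0.338 y -0.552 -0.524 z 0.011 n16 [149. 145. 137.] [array([ 329., -537.]), array([25., 17.]), np.float64(90.0)]
x 0.158 0.270 y -0.596 -0.528 z 0.262 n1539 [128. 128. 120.] [array([ 214., -563.]), array([111.,  65.]), np.float64(0.0)]
x 0.158 0.186 y -0.520 -0.488 z 0.228 n81 [147. 145. 136.] [array([ 169., -501.]), array([28., 26.]), np.float64(58.0)]
x 0.158 0.174 y 0.580 0.596 z 0.311 n35 [12. 12. 12.] [array([167., 589.]), array([10., 21.]), np.float64(39.0)]
```

```bash
python3 -m handwheel '[[[-0.3,-0.2,-0.4,0],[-0.6,-0.5,-0.8,0],[-0.8,-0.8,-0.8,0],[-1,-1,-0.8,0],[-1,-1,-0.8,0],[-1,-1,-0.8,0]]]'; python3 -m handwheel '[[[-0.3,-0.3,0,0],[-0.6,-0.6,0,0],[-1,-1,0,0],[-1,-1,0,0],[-1,-1,0,0],[-1,-1,0,0]]]'; python3 -m handwheel '[[[-0.2,-0.3,0,0],[-0.2,-0.3,0,0],[-0.2,-0.3,0,0],[-0.2,-0.3,0,0]]]'
python3 - <<'E'
from h import *
c=snap("wrist","/tmp/w1.npz");print(tool())
im,hz=top([c],.35,.75,-.3,.3,.3,1)
cv2.imwrite("pics/c.png",im)
v=c["color"][:,:,::-1];cv2.imwrite("pics/c2.png",v)
E
```

```text
time_s: 0.9
eef_pos: [0.2927, 0.3071, 0.4005]
eef_rot: [0.001, 0.134, 0.991, 0.0]
wrist_force: [-0.3, 0.9, -0.8]
opening: 1.001
grasp_force: 0.0
time_s: 1.65
eef_pos: [0.4325, 0.0618, 0.3986]
eef_rot: [-0.001, 0.135, 0.991, -0.0]
wrist_force: [1.0, 0.8, -1.0]
opening: 1.001
grasp_force: 0.0
time_s: 2.15
eef_pos: [0.4544, -0.0033, 0.3994]
eef_rot: [0.0, 0.132, 0.991, 0.0]
wrist_force: [0.6, -0.1, -0.4]
opening: 1.0
grasp_force: 0.0
[[-9.65352219e-01  2.60950204e-01  2.90654582e-04  4.54406843e-01]
 [ 2.60950285e-01  9.65352198e-01  2.87761166e-04 -3.25452657e-03]
 [-2.05492704e-04  3.53637276e-04 -9.99999916e-01  3.99459833e-01]
 [ 0.00000000e+00  0.00000000e+00  0.00000000e+00  1.00000000e+00]]
```

View pics/c.png

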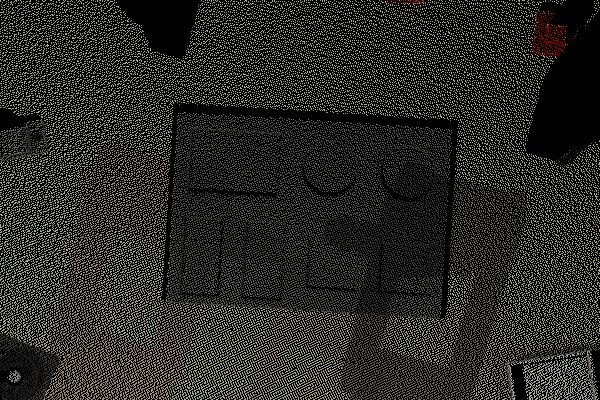

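The top view shows the tray with its dish nest at px (235,165), round nests at (330,165) and (408,170), two block nests at lower left, and two foot nests at lower right. I'll measure the nest centres from the depth.

```bash
cat > tray.py <<'E'
from h import *
from scipy import ndimage
def fit(c,show=True):
    p=cloud(c)
    # whole tray top: yaw from minAreaRect of points near z=top
    z=p[...,2];m=(p[...,0]>.41)&(p[...,0]<.67)&(p[...,1]>-.18)&(p[...,1]<.16)
    bench=np.nanmedian(z[(abs(z)<.012)&(p[...,0]>.35)&(p[...,0]<.75)&~((p[...,0]>.42)&(p[...,0]<.66)&(abs(p[...,1])<.17))])
    t=m&(z>bench+.014)&(z<bench+.024)
    ztop=np.nanmedian(z[t]);r=cv2.minAreaRect(np.float32(p[t][:,:2]*1000))
    fl=m&(z<bench+.0105)&(z>bench-.004)
    l,n=ndimage.label(ndimage.binary_opening(fl,iterations=1));res=[]
    for i in range(1,n+1):
        s=(l==i)
        if s.sum()<300: continue
        q=np.float32(p[s][:,:2]*1000);rr=cv2.minAreaRect(q)
        if max(rr[1])>110: continue
        res.append((np.round(rr[0],1),np.round(rr[1],1),round(rr[2],1),round(float(np.median(z[s]))*1000,1),int(s.sum())))
    print("bench",bench,"top",ztop,"rect",r)
    for e in res: print(e)
E
python3 - <<'E'
from tray import *
fit(dict(np.load("/tmp/w1.npz")))
E
```

```text
bench -0.0003618072015709184 top 0.017515214756924746 rect ((534.8123168945312, -9.265365600585938), (275.58294677734375, 190.78103637695312), 86.4646224975586)
(array([494. ,  99.6]), array([38. , 76.4]), 86.3, 5.6, 1028)
(array([490.4,  36.8]), array([38.9, 76.4]), 86.5, 5.7, 1036)
(array([486.2, -32.5]), array([48.8, 48.1]), 86.4, 5.6, 799)
(array([ 481.7, -105.2]), array([47.5, 47.8]), 85.9, 5.7, 764)
(array([589.4,  65.9]), array([88.8, 60.2]), 86.6, 5.6, 1638)
(array([583.4, -30.6]), array([52.9, 50.8]), 47.8, 5.6, 661)
(array([ 579.2, -109.2]), array([52.7, 49.6]), 72.8, 5.6, 635)
```

```bash
python3 -m handwheel '[[[0.02,-0.3,0.1,0.1],[0.05,-0.6,0.2,0.2],[0.1,-0.9,0.3,0.3],[0.1,-1,0.4,0.42],[0.1,-1,0.5,0.54],[0.1,-1,0.5,0.66],[0.1,-1,0.5,0.767],[0.1,-1,0.5,0.767],[0.1,-1,0.5,0.767]]]' >/dev/null
python3 - <<'E'
from h import *
print(rel([.366,-.255,.3],np.radians(9)),ctrl.get_obs()["q"])
E
```

```text
[np.float64(-0.299), np.float64(-0.135), np.float64(-0.003), np.float64(0.001)] [-7.42651627e-01 -2.13809359e-01  1.87429588e+00  6.73884819e-05
  1.48070204e+00 -9.01309729e-01]
```

```bash
cat > meas.py <<'E'
from h import *
def obj(c,x,y,z0,z1,r=.06,show=True):
    p=cloud(c);m=(np.hypot(p[...,0]-x,p[...,1]-y)<r)&(p[...,2]>z0)&(p[...,2]<z1)
    q=p[m]
    if len(q)<10: print("none",len(q));return
    rr=cv2.minAreaRect(np.float32(q[:,:2]*1000));hi=np.percentile(q[:,2],97)
    print("n%d z97 %.1f"%(len(q),hi*1000),"c",np.round(rr[0],1),"size",np.round(rr[1],1),"ang %.1f"%rr[2])
    return rr
E
python3 -m handwheel '[[[-0.15,-0.07,0,0],[-0.3,-0.135,0,0],[-0.3,-0.135,0,0],[-0.3,-0.135,0,0],[-0.3,-0.135,0,0]]]'|tail -5
python3 - <<'E'
from meas import *
for k in range(2):
    c=snap("wrist","/tmp/w2.npz")
    for a,b in((.07,.1),(.075,.095),(.04,.07)): obj(c,.366,-.255,a,b,.08)
im,hz=top([c],.3,.43,-.33,-.18,.3,1);
print(tool()[:3,3]);cv2.imwrite("pics/d.png",cv2.resize(c["color"][:,:,::-1],(768,576)))
E
```

```text
eef_pos: [0.3657, -0.255, 0.2993]
eef_rot: [-0.0, 0.65, 0.76, 0.0]
wrist_force: [-0.4, -0.8, -1.1]
opening: 0.997
grasp_force: 0.0
n1063 z97 83.8 c [ 364.5 -253.3] size [59.8 85.4] ang 8.6
n976 z97 83.8 c [ 364.5 -253.3] size [59.8 85.4] ang 8.6
n2975 z97 64.4 c [ 364.5 -251.8] size [59.2 82.6] ang 8.7
n1067 z97 83.8 c [ 364.5 -253.4] size [59.8 85.6] ang 8.7
n973 z97 83.9 c [ 364.5 -253.4] size [59.8 85.6] ang 8.7
n2972 z97 64.8 c [ 364.7 -251.7] size [59.  82.6] ang 8.9
[ 0.36573059 -0.25509476  0.29938355]
```

View pics/d.png

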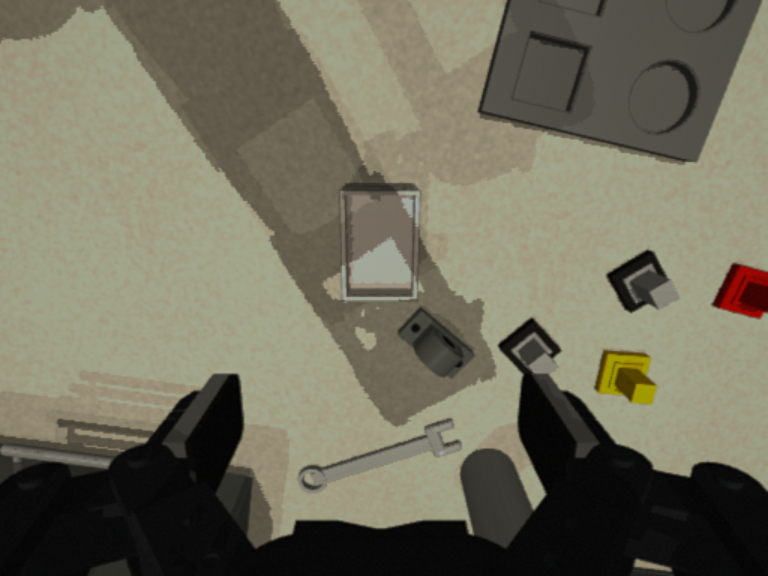

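The dish pile rim is at px (380,240), measured at (364.5,-253.4) mm with yaw 8.7° and rim z 83.5. That agrees with 52+31=83. I'll descend next.

Run:
```python
from h import *
print(rel([.3645,-.2534,.12],np.radians(8.7)))
```

```text
[np.float64(0.009), np.float64(-0.005), np.float64(0.897), np.float64(0.003)]
```

```bash
python3 -m handwheel '[[[0.009,-0.005,0.2,0],[0.009,-0.005,0.5,0.003],[0.009,-0.005,0.75,0.003],[0.009,-0.005,0.897,0.003],[0.009,-0.005,0.897,0.003],[0.009,-0.005,0.897,0.003]]]'; python3 -m handwheel '[[[0,0,0.12,0],[0,0,0.23,0],[0,0,0.23,0],[0,0,0.23,0]]]'
python3 - <<'E'
from h import *
print(rel([.3645,-.2534,.074],np.radians(8.7)))
E
```

```text
time_s: 4.8
eef_pos: [0.365, -0.2547, 0.1212]
eef_rot: [0.001, 0.652, 0.758, -0.0]
wrist_force: [1.1, 0.5, -0.1]
opening: 1.001
grasp_force: 0.0
time_s: 5.3
eef_pos: [0.3652, -0.2552, 0.0756]
eef_rot: [0.001, 0.652, 0.758, -0.0]
wrist_force: [1.0, 0.2, 0.7]
opening: 0.999
grasp_force: 0.0
[np.float64(0.009), np.float64(-0.002), np.float64(0.008), np.float64(-0.001)]
```

```bash
python3 -m handwheel '[[[0.005,0,0,0],[0.005,0,0,0],[0.005,0,0,0],[0.005,0,0,0],[0.005,0,0,0],[0.005,0,0,0],[0.005,0,0,0],[0.005,0,0,0]]]' 40; python3 -m handwheel '[[[0,0,-0.05,0],[0,0,-0.1,0],[0,0,-0.2,0],[0,0,-0.35,0],[0,0,-0.5,0],[0,0,-0.5,0]]]'
python3 - <<'E'
from meas import *
c=snap("wrist");T=tool();print(T[:3,3])
p=cloud(c)
obj(c,.3645,-.2534,.16,.25,.08);obj(c,.3645,-.2534,.03,.075,.08)
E
```

```text
time_s: 6.3
eef_pos: [0.3647, -0.2537, 0.0753]
eef_rot: [0.001, 0.652, 0.758, -0.0]
wrist_force: [-0.9, 2.8, 8.7]
opening: 0.66
grasp_force: 62.9
time_s: 7.05
eef_pos: [0.3653, -0.2546, 0.1768]
eef_rot: [0.003, 0.652, 0.758, -0.0]
wrist_force: [-0.8, -0.0, -1.6]
opening: 0.661
grasp_force: 64.5
[ 0.36451992 -0.2537195   0.17504312]
n51291 z97 248.6 c [ 366.4 -252.3] size [107.6 103.5] ang 50.2
n2461 z97 57.5 c [ 360.6 -225.8] size [59.6 30.1] ang 8.5
```

```bash
python3 -m handwheel '[[[0.1,0.1,0,0],[0.3,0.28,0,0],[0.5,0.48,0,0],[0.7,0.67,0,0],[0.9,0.87,0,0],[1,1,0,0],[1,1,0,0],[1,1,0,0]]]' |tail -2; python3 -m handwheel '[[[0.15,0.15,0,0.03],[0.3,0.25,0,0.07],[0.41,0.34,0,0.11],[0.41,0.34,0,0.142],[0.41,0.34,0,0.142],[0.41,0.34,0,0.142],[0.41,0.34,0,0.142]]]'|tail -2
python3 - <<'E'
from h import *
from scipy import ndimage
print(rel([.5878,.066,.06],np.radians(-3.5)),tool()[:3,3])
c=snap("wrist","/tmp/w3.npz");cv2.imwrite("pics/e.png",cv2.resize(c["color"][:,:,::-1],(768,576)))
E
```

```text
opening: 0.657
grasp_force: 64.5
opening: 0.655
grasp_force: 69.6
[np.float64(0.006), np.float64(0.005), np.float64(0.569), np.float64(-0.002)] [0.5866828  0.06497556 0.17388789]
```

View pics/e.png

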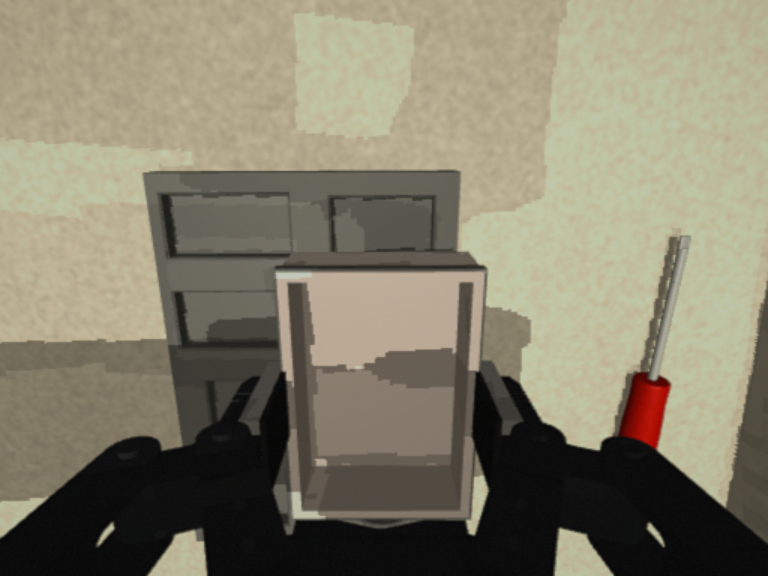

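The dish is held between the pads (px 380,390) over the dish nest. I'll measure the rim in hand, and cross-check the block nests from this turned view.

Run:
```python
from tray import *
c=dict(np.load("/tmp/w3.npz"));T=c["pose"]@np.linalg.inv(c["T_tool_cam"])
p=cloud(c);k=c["color"].astype(int)
q=(p-T[:3,3])@T[:3,:3]*1000
# rim: dish outline px region, bright points near tool z
for a,b in((-14,-6),(-12,-4),(-10,0)):
  m=(abs(q[...,1])<30.5)&(abs(q[...,0])<50)&(q[...,2]>a)&(q[...,2]<b)
  r=cv2.minAreaRect(np.float32(q[m][:,:2]));print(a,b,m.sum(),r, np.median(q[m][:,2]))
# rim plane tilt: front vs back
m=(abs(q[...,1])<24)&(q[...,0]>36)&(q[...,0]<46)&(abs(q[...,2]+5)<15);print("front z",np.percentile(q[m][:,2],[2,20,50]))
m=(abs(q[...,1])<24)&(q[...,0]<-36)&(q[...,0]>-46)&(abs(q[...,2]+5)<15);print("back z",np.percentile(q[m][:,2],[2,20,50]))
fit(c)
```

```text
-14 -6 4889 ((-0.07959365844726562, -0.016908645629882812), (86.82744598388672, 60.98374938964844), 0.10562943667173386) -7.214740669381383
-12 -4 5589 ((-0.3816947937011719, -0.03569602966308594), (87.4274673461914, 60.960487365722656), 0.1378302276134491) -7.067849515474609
-10 0 6630 ((-0.38179779052734375, 0.0065402984619140625), (87.4274673461914, 60.876014709472656), 0.1378302276134491) -6.8447098391246355
front z [-8.33353297 -7.44814465 -6.52310889]
back z [-7.84525332 -6.70770563 -1.53015646]
bench -0.00031661206680333454 top 0.01762515187173752 rect ((534.3837890625, -9.104354858398438), (275.06463623046875, 190.79666137695312), 86.47765350341797)
(array([491.9,  97.7]), array([37.9, 75.7]), 86.4, 5.8, 3180)
(array([589.1,  91.2]), array([34.4, 63.3]), 86.4, 5.7, 2383)
(array([481.7,  35.1]), array([36.3, 63.1]), 86.4, 5.8, 2142)
(array([470.5, -28.9]), array([34.8, 20.4]), 84.6, 6.0, 327)
(array([ 651.2, -129.8]), array([71. , 13.1]), 83.0, -0.3, 338)
```

```bash
python3 -m handwheel '[[[0.003,0.005,0.2,0],[0.003,0.005,0.45,0],[0.003,0.005,0.61,0],[0.003,0.005,0.61,0],[0.003,0.005,0.61,0]]]' |sed -n 2p
python3 - <<'E'
from h import *
print(rel([.5877,.0651,.030],np.radians(-3.6)),ctrl.get_obs()["wrist_force"])
E
```

```text
eef_pos: [0.5891, 0.0661, 0.0534]
[np.float64(-0.005), np.float64(-0.007), np.float64(0.117), np.float64(-0.0)] [ 0.80267015 -0.28574789 -0.27712023]
```

```bash
python3 -m handwheel '[[[-0.005,-0.007,0.03,0],[-0.005,-0.007,0.06,0],[-0.005,-0.007,0.09,0],[-0.005,-0.007,0.115,0],[-0.005,-0.007,0.12,0],[-0.005,-0.007,0.12,0]]]' |sed -n '2p;4p'
python3 - <<'E'
from h import *
print(rel([.5877,.0651,.030],np.radians(-3.6)))
E
```

```text
eef_pos: [0.5864, 0.0654, 0.0294]
wrist_force: [-6.6, -0.4, 14.2]
[np.float64(-0.001), np.float64(0.006), np.float64(-0.003), np.float64(0.0)]
```

```bash
python3 -m handwheel '[[[0,0.003,0,0],[0,0.003,0,0],[0,0.003,0,0],[0,0.003,0,0],[0,0.003,0,0]]]' 75 |tail -3; python3 -m handwheel '[[[0,0,-0.1,0],[0,0,-0.4,0],[0,0,-0.7,0],[0,0,-1,0],[0,0,-1,0],[0,0,-1,0]]]' |sed -n 2p
python3 - <<'E'
from meas import *
c=snap("wrist","/tmp/w4.npz")
obj(c,.5877,.0651,.025,.045,.06);obj(c,.5877,.0651,.033,.045,.06)
T=tool();print(T[:3,3],np.degrees(np.arctan2(T[1,1],T[0,1])))
from tray import fit
fit(c)
E
```

```text
wrist_force: [0.3, 0.2, 0.5]
opening: 0.876
grasp_force: 0.0
eef_pos: [0.587, 0.0654, 0.2288]
n1172 z97 38.0 c [586.5  65.4] size [86.  59.6] ang 86.4
n998 z97 38.0 c [586.5  65.4] size [86.  59.6] ang 86.4
[0.58629114 0.0653945  0.22736418] -3.610074367690716
bench -0.00030374561597701355 top 0.017588048295313463 rect ((534.5580444335938, -9.6375732421875), (276.09320068359375, 190.52789306640625), 86.51406860351562)
(array([492.1,  97.7]), array([38.1, 75.9]), 86.5, 5.8, 2356)
(array([488.3,  34.7]), array([36.3, 75.7]), 86.4, 5.8, 1920)
(array([581.5, -32.8]), array([52.8, 51.4]), 25.4, 5.8, 1338)
(array([484. , -34.8]), array([45.5, 47.1]), 86.8, 5.8, 940)
(array([ 576.3, -111.5]), array([50.1, 50.5]), 37.3, 5.8, 1073)
(array([ 479.7, -108. ]), array([43.2, 46.8]), 86.4, 5.8, 859)
```

The dish rim is now at z 38 in the nest, so it is fully down (6+31). Next is the thermostat.

```bash
python3 -m handwheel '[[[0.2,-0.05,-0.1,0],[0.5,-0.15,-0.2,0],[0.8,-0.25,-0.35,0],[1,-0.37,-0.35,0],[1,-0.37,-0.35,0],[1,-0.37,-0.35,0],[1,-0.37,-0.35,0]]]' |sed -n 2p;python3 -m handwheel '[[[0.2,0,0,0],[0.4,0,0,0],[0.4,0,0,0],[0.4,0,0,0],[0.4,0,0,0]]]' |sed -n 2p
python3 - <<'E'
from meas import *
c=snap("wrist","/tmp/w5.npz");print(tool()[:3,3])
print("thermo");obj(c,.520,.356,.033,.05,.03);obj(c,.520,.356,.005,.05,.03);obj(c,.520,.356,.006,.014,.03)
print("block");obj(c,.610,.284,.006,.06,.055);obj(c,.610,.284,.006,.016,.055);obj(c,.610,.284,.025,.06,.055)
print("coil");obj(c,.373,.28,.035,.06,.05);obj(c,.373,.28,.08,.1,.05)
cv2.imwrite("pics/f.png",cv2.resize(c["color"][:,:,::-1],(768,576)))
E
```

```text
eef_pos: [0.526, 0.2682, 0.2967]
eef_pos: [0.5313, 0.3479, 0.2977]
[0.53121392 0.34812461 0.29792095]
thermo
n170 z97 40.9 c [520.3 364.5] size [15.6 15. ] ang 40.8
n441 z97 40.7 c [520.  364.8] size [30.5 30.8] ang 86.4
n236 z97 13.0 c [520.  364.8] size [30.5 30.8] ang 86.4
block
n1236 z97 46.0 c [607.4 290.3] size [33.9 72.4] ang 11.3
n564 z97 13.6 c [607.4 290.3] size [33.9 72.4] ang 11.3
n622 z97 46.2 c [607.2 290.3] size [26.9 40.1] ang 11.6
coil
n966 z97 52.5 c [374.  287.1] size [49.1 49.2] ang 39.9
n119 z97 92.8 c [373.8 286.4] size [11.5 11.2] ang 55.2
```

View pics/f.png

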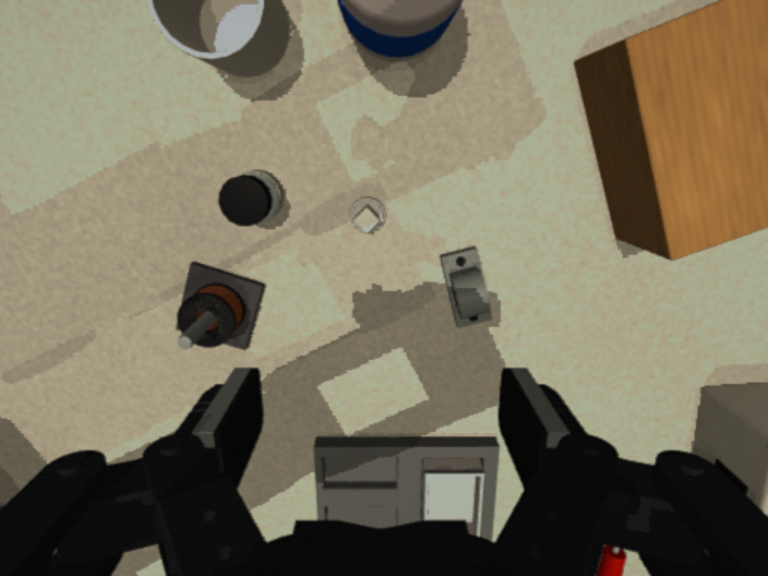

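The picture shows the thermostat at px (367,215), the spindle with its single coil (210,315), the block (467,287) and the jar (250,197). I'll go above the thermostat and look closer.

Run:
```python
from h import *
print(rel([.5203,.3646,.15],np.radians(40.8)),ctrl.get_obs()["q"])
```

```text
[np.float64(0.079), np.float64(-0.06), np.float64(0.74), np.float64(-0.518)] [ 3.93670581e-01  2.73117458e-01  1.37806304e+00 -2.18896090e-04
  1.49059571e+00  4.58369302e-01]
```

```bash
python3 -m handwheel '[[[0.04,-0.03,0.2,-0.1],[0.08,-0.06,0.4,-0.2],[0.08,-0.06,0.6,-0.3],[0.08,-0.06,0.74,-0.42],[0.08,-0.06,0.74,-0.518],[0.08,-0.06,0.74,-0.518],[0.08,-0.06,0.74,-0.518]]]' 60 |sed -n 2p
python3 - <<'E'
from meas import *
c=snap("wrist","/tmp/w6.npz")
obj(c,.520,.364,.034,.05,.03);obj(c,.520,.364,.005,.05,.03);obj(c,.520,.364,.006,.014,.03)
print(rel([.5203,.3646,.035],np.radians(40.8)),ctrl.get_obs()["q"][5])
E
```

```text
eef_pos: [0.5205, 0.3659, 0.1507]
n397 z97 40.8 c [520.  364.6] size [15.7 15.7] ang 40.9
n992 z97 40.5 c [518.6 365.8] size [30.5 27.4] ang 43.5
n475 z97 12.8 c [518.6 365.8] size [30.5 27.4] ang 43.5
[np.float64(-0.005), np.float64(-0.006), np.float64(0.579), np.float64(-0.001)] -0.2845030762672724
```

```bash
python3 -m handwheel '[[[-0.004,-0.004,0.2,0],[-0.004,-0.004,0.4,0],[-0.004,-0.004,0.55,0],[-0.004,-0.004,0.602,0],[-0.004,-0.004,0.602,0],[-0.004,-0.004,0.602,0]]]' |sed -n 2p;python3 -m handwheel '[[[0,0,0,0],[0,0,0,0],[0,0,0,0],[0,0,0,0],[0,0,0,0],[0,0,0,0],[0,0,0,0],[0,0,0,0]]]' 5 |sed -n '2p;4,6p';python3 -m handwheel '[[[0,0,-0.1,0],[0,0,-0.3,0],[0,0,-0.5,0],[0,0,-0.6,0],[0,0,-0.6,0]]]' |sed -n '2p;4,6p'
python3 - <<'E'
from h import *
print(rel([.5870,.0652,.15],np.radians(86.4)))
E
```

```text
eef_pos: [0.5211, 0.3656, 0.0313]
eef_pos: [0.5202, 0.3652, 0.0303]
wrist_force: [-1.2, -0.4, 5.6]
opening: 0.171
grasp_force: 59.1
eef_pos: [0.5208, 0.3655, 0.1514]
wrist_force: [-0.0, -0.6, -0.8]
opening: 0.167
grasp_force: 58.6
[np.float64(-1.352), np.float64(-0.733), np.float64(0.006), np.float64(-0.529)]
```

```bash
python3 -m handwheel '[[[-0.2,-0.1,0,-0.1],[-0.45,-0.25,0,-0.2],[-0.7,-0.38,0,-0.3],[-0.9,-0.5,0,-0.4],[-1,-0.55,0,-0.5],[-1,-0.55,0,-0.529],[-1,-0.55,0,-0.529],[-1,-0.55,0,-0.529]]]' |sed -n '2p;5,6p'
python3 - <<'E'
from h import *
print(rel([.5870,.0652,.10],np.radians(86.4)))
E
```

```text
eef_pos: [0.5668, 0.1421, 0.1483]
opening: 0.17
grasp_force: 58.7
[np.float64(-0.126), np.float64(-0.377), np.float64(0.241), np.float64(-0.001)]
```

```bash
python3 -m handwheel '[[[-0.06,-0.2,0.05,0],[-0.126,-0.37,0.15,0],[-0.126,-0.377,0.24,0],[-0.126,-0.377,0.24,0],[-0.126,-0.377,0.24,0]]]' |sed -n '2p;5,6p'
python3 - <<'E'
from meas import *
c=snap("wrist","/tmp/w7.npz");print(rel([.5870,.0652,.0445],np.radians(86.4)))
T=tool();q=(cloud(c)-T[:3,3])@T[:3,:3]*1000
m=(abs(q[...,1])<9)&(abs(q[...,0])<14)&(q[...,2]<0)&(q[...,2]>-30);print(m.sum(),cv2.minAreaRect(np.float32(q[m][:,:2])),np.percentile(q[m][:,2],[3,50]))
obj(c,.5870,.0652,.03,.045,.06)
cv2.imwrite("pics/g.png",c["color"][:,:,::-1])
E
```

```text
eef_pos: [0.5879, 0.0662, 0.1017]
opening: 0.168
grasp_force: 58.8
[np.float64(0.006), np.float64(-0.005), np.float64(0.289), np.float64(0.001)]
2198 ((0.867039680480957, 0.0019979476928710938), (17.992765426635742, 23.074451446533203), 89.9526138305664) [-28.92353945  -9.24190827]
n2370 z97 37.7 c [586.3  65.6] size [85.9 60.1] ang 86.5
```

View pics/g.png

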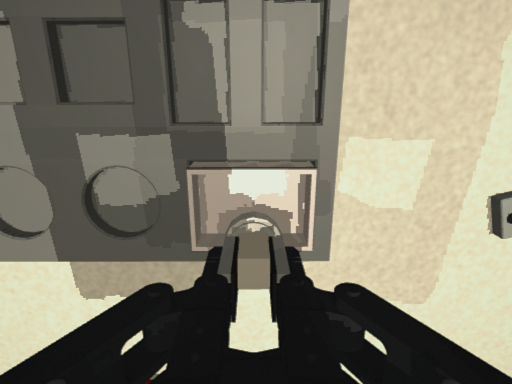

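The thermostat is held (px 253,235) above the dish mouth (px 190-315, 165-245), and the fingers will fit inside. I'll lower it.

```bash
python3 -m handwheel '[[[0,0,0.08,0],[0,0,0.16,0],[0,0,0.22,0],[0,0,0.26,0],[0,0,0.28,0],[0,0,0.287,0],[0,0,0.287,0]]]' |sed -n '2,6p'
```

```text
eef_pos: [0.5884, 0.0649, 0.0445]
eef_rot: [0.0, 0.032, 0.999, -0.0]
wrist_force: [-1.0, -1.2, 0.1]
opening: 0.171
grasp_force: 58.7
```

```bash
python3 -m handwheel '[[[0,0,0.005,0],[0,0,0.005,0],[0,0,0.005,0]]]' |sed -n '2,6p';python3 -m handwheel '[[[0,0,0,0],[0,0,0,0],[0,0,0,0]]]' 36 |sed -n '2,6p';python3 -m handwheel '[[[0,0,-0.05,0],[0,0,-0.15,0],[0,0,-0.3,0],[0,0,-0.6,0],[0,0,-0.8,0],[0,0,-0.8,0]]]' |sed -n '2p'
python3 - <<'E'
from meas import *
c=snap("wrist","/tmp/w8.npz")
obj(c,.5870,.0652,.045,.07,.06);obj(c,.5870,.0652,.019,.028,.018);obj(c,.5870,.0652,.033,.043,.06)
print(rel([.374,.24,.25],np.radians(86)))
E
```

```text
eef_pos: [0.5887, 0.0649, 0.0442]
eef_rot: [0.001, 0.032, 1.0, -0.0]
wrist_force: [-3.1, -0.7, 5.2]
opening: 0.17
grasp_force: 59.5
eef_pos: [0.588, 0.065, 0.043]
eef_rot: [-0.0, 0.032, 0.999, -0.0]
wrist_force: [-0.6, 0.1, -0.7]
opening: 0.421
grasp_force: 0.0
eef_pos: [0.591, 0.0648, 0.2096]
n302 z97 54.8 c [589.5  65.1] size [15.3 15.9] ang 86.1
n372 z97 26.8 c [587.8  65.8] size [30.5 27.4] ang 83.7
n1215 z97 38.0 c [586.6  65.7] size [85.9 59.9] ang 86.4
[np.float64(1.129), np.float64(0.806), np.float64(-0.223), np.float64(0.004)]
```

The thermostat stands in the dish with its top at z 54.8 (14+40). Now the coil.

```bash
python3 -m handwheel '[[[0.25,0.2,0,0],[0.5,0.4,0,0],[0.75,0.6,0,0],[1,0.8,0,0],[1,1,0,0],[1,1,0,0],[1,1,0,0],[1,1,0,0]]]' 85 |sed -n '2p';python3 - <<'E'
from meas import *
c=snap("wrist","/tmp/w9.npz")
obj(c,.374,.287,.03,.06,.05);obj(c,.374,.287,.08,.1,.05)
print(rel([.374,.2868,.19],np.radians(86)))
E
```

```text
eef_pos: [0.4012, 0.2763, 0.2026]
n1909 z97 45.2 c [373.3 286.5] size [49.6 49.5] ang 40.9
n199 z97 92.5 c [373.  286.3] size [11.1 11.3] ang 86.1
[np.float64(0.14), np.float64(0.044), np.float64(0.064), np.float64(0.003)]
```

```bash
python3 -m handwheel '[[[0.08,0.02,0.03,0],[0.143,0.043,0.06,0],[0.143,0.043,0.06,0],[0.143,0.043,0.06,0]]]' |sed -n '2p';python3 - <<'E'
from meas import *
c=snap("wrist","/tmp/w9.npz")
obj(c,.374,.287,.036,.06,.05);obj(c,.374,.287,.08,.1,.05)
print(rel([.3731,.2865,.037],np.radians(86)))
E
```

```text
eef_pos: [0.3731, 0.2878, 0.1913]
n1833 z97 45.4 c [373.2 286.7] size [49.3 49.9] ang 85.1
n215 z97 92.6 c [372.8 286.6] size [11.2 11.4] ang 88.2
[np.float64(0.001), np.float64(-0.007), np.float64(0.772), np.float64(0.005)]
```

```bash
python3 -m handwheel '[[[0,-0.005,0.2,0],[0,-0.005,0.4,0],[0,-0.005,0.55,0],[0,-0.005,0.68,0],[0,-0.005,0.75,0],[0,-0.005,0.77,0],[0,-0.005,0.77,0]]]' |sed -n '2p;4p';python3 -m handwheel '[[[0,0,0,0],[0,0,0,0],[0,0,0,0],[0,0,0,0],[0,0,0,0],[0,0,0,0],[0,0,0,0],[0,0,0,0]]]' 30 |sed -n '2p;4,6p'
```

```text
eef_pos: [0.3736, 0.2868, 0.0376]
wrist_force: [1.0, 0.8, 1.4]
eef_pos: [0.3736, 0.2869, 0.0385]
wrist_force: [-3.5, -2.6, 11.6]
opening: 0.569
grasp_force: 60.0
```

```bash
python3 -m handwheel '[[[0,0,-0.05,0],[0,0,-0.15,0],[0,0,-0.3,0],[0,0,-0.45,0],[0,0,-0.6,0],[0,0,-0.7,0],[0,0,-0.7,0]]]' |sed -n '2p;4,6p'
python3 - <<'E'
from meas import *
c=snap("wrist","/tmp/w9.npz");T=tool();q=(cloud(c)-T[:3,3])@T[:3,:3]*1000
m=(abs(q[...,1])<24.5)&(abs(q[...,0])<40)&(q[...,2]<5)&(q[...,2]>-15);print(m.sum(),cv2.minAreaRect(np.float32(q[m][:,:2])),np.percentile(q[m][:,2],[3,50]))
obj(c,.373,.287,.02,.085,.03);print(rel([.5767,-.1094,.2],np.radians(86.4)))
E
```

```text
eef_pos: [0.3741, 0.2872, 0.179]
wrist_force: [0.7, 0.2, -2.2]
opening: 0.571
grasp_force: 62.3
8044 ((-0.5372276306152344, 0.5297203063964844), (48.74763870239258, 51.26728820800781), 86.78693389892578) [-7.69533071 -6.32630863]
n260 z97 83.2 c [369.4 286.8] size [11.5  4.7] ang 83.1
[np.float64(-1.141), np.float64(-1.912), np.float64(-0.112), np.float64(-0.0)]
```

```bash
python3 -m handwheel '[[[-0.12,-0.2,0,0],[-0.26,-0.45,0,0],[-0.4,-0.7,0,0],[-0.57,-0.95,0,0],[-0.57,-0.95,0,0],[-0.57,-0.95,0,0]]]' |sed -n '2p;5p';python3 -m handwheel '[[[-0.12,-0.2,0,0],[-0.26,-0.45,0,0],[-0.4,-0.7,0,0],[-0.57,-0.96,0,0],[-0.57,-0.96,0,0],[-0.57,-0.96,0,0],[-0.57,-0.96,0,0]]]' |sed -n '2p;5p'
python3 - <<'E'
from meas import *
c=snap("wrist","/tmp/w10.npz");T=tool();q=(cloud(c)-T[:3,3])@T[:3,:3]*1000
m=(abs(q[...,1])<24.5)&(abs(q[...,0])<40)&(q[...,2]<5)&(q[...,2]>-15);print(m.sum(),cv2.minAreaRect(np.float32(q[m][:,:2])),np.percentile(q[m][:,2],[3,50]))
from tray import fit
fit(c);print(rel([.5767,-.1094,.06],np.radians(86.4)))
E
```

```text
eef_pos: [0.4736, 0.0899, 0.1757]
opening: 0.566
eef_pos: [0.5756, -0.1067, 0.1767]
opening: 0.571
7922 ((0.5054607391357422, 0.4200458526611328), (48.730831146240234, 50.658897399902344), 87.47772979736328) [-6.1118787  -4.60726024]
bench -0.0003335341215223442 top 0.017547445562819897 rect ((534.8182983398438, -8.602447509765625), (276.0069580078125, 190.8395233154297), 86.51423645019531)
(array([489.6,  39.3]), array([36. , 77.4]), 86.7, 5.7, 3757)
(array([493.5, 102.2]), array([35.1, 77.4]), 86.0, 5.7, 3620)
(array([ 480.6, -103.9]), array([49.3, 49. ]), 86.4, 5.7, 3198)
(array([485.1, -31. ]), array([48.2, 48.9]), 86.7, 5.7, 3148)
(array([ 574.3, -107.8]), array([54.7, 45.4]), 87.8, 5.7, 2016)
(array([582.9, -28.6]), array([52.4, 52.7]), 88.5, 5.6, 2266)
[np.float64(-0.006), np.float64(-0.012), np.float64(0.585), np.float64(0.001)]
```

```bash
python3 -m handwheel '[[[-0.006,-0.012,0.2,0],[-0.006,-0.012,0.4,0],[-0.006,-0.012,0.53,0],[-0.006,-0.012,0.585,0],[-0.006,-0.012,0.585,0],[-0.006,-0.012,0.585,0]]]' |sed -n '2p;4p'
python3 - <<'E'
from h import *
print(rel([.5769,-.1089,.0325],np.radians(86.4)))
E
```

```text
eef_pos: [0.5785, -0.1116, 0.0617]
wrist_force: [-0.3, -0.3, -1.1]
[np.float64(0.009), np.float64(0.013), np.float64(0.146), np.float64(-0.0)]
```

```bash
python3 -m handwheel '[[[0.008,0.013,0,0],[0.008,0.013,0.04,0],[0.008,0.013,0.08,0],[0.008,0.013,0.11,0],[0.008,0.013,0.13,0],[0.008,0.013,0.14,0],[0.008,0.013,0.14,0]]]' |sed -n '2p;4p'
python3 - <<'E'
from h import *
print(rel([.5769,-.1089,.0325],np.radians(86.4)))
E
```

```text
eef_pos: [0.5755, -0.1086, 0.0345]
wrist_force: [-12.3, 2.9, 23.5]
[np.float64(-0.007), np.float64(-0.001), np.float64(0.01), np.float64(0.0)]
```

```bash
python3 -m handwheel '[[[0,0,-0.005,0],[0,0,-0.005,0],[0,0,-0.005,0],[0,0,-0.005,0]]]' 75 |sed -n '4,6p';python3 -m handwheel '[[[0,0,-0.05,0],[0,0,-0.2,0],[0,0,-0.5,0],[0,0,-0.8,0],[0,0,-0.8,0],[0,0,-0.8,0]]]' |sed -n '2p'
python3 - <<'E'
from meas import *
c=snap("wrist","/tmp/w11.npz")
obj(c,.5767,-.1086,.033,.06,.05)
p=cloud(c)
for dx,dy in((.02,0),(-.02,0),(0,.02),(0,-.02)):
    m=np.hypot(p[...,0]-.5767-dx,p[...,1]+.1086-dy)<.006;print(dx,dy,np.percentile(p[m][:,2]*1000,[10,50,90]))
for x,y in((.617,-.266),(.532,-.348),(.437,-.357)): obj(c,x,y,.006,.06,.05)
E
```

```text
wrist_force: [-0.2, -0.2, -0.2]
opening: 0.88
grasp_force: 0.0
eef_pos: [0.5759, -0.1087, 0.1934]
n1887 z97 40.9 c [ 575.2 -108. ] size [49.6 49.7] ang 68.9
0.02 0 [38.77654037 39.49779469 40.32501565]
-0.02 0 [17.7278285  39.49096996 40.25157638]
0 0.02 [38.6333954 39.6093579 40.4567261]
0 -0.02 [38.71290266 39.70544913 40.5865091 ]
n1893 z97 48.3 c [ 612.6 -263. ] size [44.2 44.2] ang 42.5
n1797 z97 38.3 c [ 527.3 -344.7] size [44.9 44.6] ang 51.9
n126 z97 12.2 c [ 425.1 -327.4] size [ 5.1 25.3] ang 67.9
```

Run:
```python
from h import *
print(rel([.6126,-.263,.15],np.radians(42.5)))
```

```text
[np.float64(-0.236), np.float64(-0.759), np.float64(0.21), np.float64(0.51)]
```

```bash
python3 -m handwheel '[[[-0.05,-0.2,0,0.1],[-0.12,-0.4,0.05,0.2],[-0.18,-0.6,0.1,0.3],[-0.236,-0.76,0.15,0.4],[-0.236,-0.76,0.21,0.51],[-0.236,-0.76,0.21,0.51],[-0.236,-0.76,0.21,0.51]]]' 60 |sed -n '2p'
python3 - <<'E'
from meas import *
c=snap("wrist","/tmp/w12.npz")
obj(c,.6126,-.263,.035,.06,.03);r=obj(c,.6126,-.263,.006,.06,.04)
print(rel([.6126,-.263,.031],np.radians(42.5)))
E
```

```text
eef_pos: [0.6131, -0.2628, 0.1502]
n701 z97 48.9 c [ 613.  -263.3] size [20.  20.2] ang 43.7
n2343 z97 48.4 c [ 613.1 -263.5] size [44.1 44.4] ang 42.7
[np.float64(0.002), np.float64(-0.003), np.float64(0.6), np.float64(0.003)]
```

```bash
python3 -m handwheel '[[[0,-0.002,0.2,0],[0,-0.002,0.4,0],[0,-0.002,0.55,0],[0,-0.002,0.6,0],[0,-0.002,0.6,0],[0,-0.002,0.6,0]]]' |sed -n 2p;python3 -m handwheel '[[[0,0,0,0],[0,0,0,0],[0,0,0,0],[0,0,0,0],[0,0,0,0],[0,0,0,0],[0,0,0,0]]]' 8 |sed -n '2p;4,6p';python3 -m handwheel '[[[0,0,-0.1,0],[0,0,-0.3,0],[0,0,-0.5,0],[0,0,-0.6,0],[0,0,-0.6,0]]]' |sed -n '2p;4,6p'
python3 - <<'E'
from meas import *
c=snap("wrist");T=tool();q=(cloud(c)-T[:3,3])@T[:3,:3]*1000
m=(abs(q[...,1])<40)&(abs(q[...,0])<40)&(q[...,2]<28)&(q[...,2]>12);r=cv2.minAreaRect(np.float32(q[m][:,:2]));print(m.sum(),r,np.percentile(q[m][:,2],[3,50]))
print(rel([.4807,-.1046,.15],np.radians(-3.5)),rel([.4807,-.1046,.15],np.radians(86.5)))
E
```

```text
eef_pos: [0.6144, -0.2644, 0.0331]
eef_pos: [0.6138, -0.2642, 0.0321]
wrist_force: [-1.2, -0.9, 5.6]
opening: 0.219
grasp_force: 59.9
eef_pos: [0.614, -0.2642, 0.153]
wrist_force: [0.4, -0.4, -1.6]
opening: 0.219
grasp_force: 59.0
2972 ((9.444644927978516, 0.5086803436279297), (25.067977905273438, 44.08116149902344), 0.053056757897138596) [14.86420375 18.46206667]
[np.float64(1.033), np.float64(0.05), np.float64(0.005), np.float64(0.536)] [np.float64(1.033), np.float64(0.05), np.float64(0.005), np.float64(-0.511)]
```

```bash
python3 -m handwheel '[[[0.2,0,0,-0.1],[0.4,0.02,0,-0.2],[0.65,0.04,0,-0.3],[0.85,0.05,0,-0.4],[1,0.05,0,-0.511],[1,0.05,0,-0.511],[1,0.05,0,-0.511],[1,0.05,0,-0.511]]]' |sed -n '2p;5p'
python3 - <<'E'
from h import *
print(rel([.4807,-.1046,.065],np.radians(86.5)))
E
```

```text
eef_pos: [0.4857, -0.1102, 0.1506]
opening: 0.218
[np.float64(0.026), np.float64(0.027), np.float64(0.428), np.float64(-0.002)]
```

```bash
python3 -m handwheel '[[[0.026,0.025,0.1,0],[0.026,0.025,0.25,0],[0.026,0.025,0.38,0],[0.026,0.025,0.428,0],[0.026,0.025,0.428,0],[0.026,0.025,0.428,0]]]' |sed -n '2p;4,5p'
python3 - <<'E'
from meas import *
c=snap("wrist","/tmp/w13.npz");T=tool();P=cloud(c);q=(P-T[:3,3])@T[:3,:3]*1000
m=(abs(q[...,1])<40)&(abs(q[...,0])<40)&(q[...,2]<26)&(q[...,2]>12);r=cv2.minAreaRect(np.float32(q[m][:,:2]));print(m.sum(),r,np.percentile(q[m][:,2],[3,50]))
print(T[:3,3],rel([.4807,-.1046,.038],np.radians(86.5)))
from tray import fit
fit(c)
E
```

```text
eef_pos: [0.4813, -0.1048, 0.0664]
wrist_force: [0.1, -0.4, -2.1]
opening: 0.218
2846 ((10.391223907470703, 0.5770320892333984), (24.94456672668457, 44.055213928222656), 0.1979535073041916) [14.81645695 20.43409379]
[ 0.4814202  -0.10485081  0.06659602] [np.float64(0.004), np.float64(0.001), np.float64(0.143), np.float64(-0.001)]
bench -0.0003579683667754435 top 0.017524927185844696 rect ((526.4500732421875, -37.142608642578125), (218.27293395996094, 177.2552490234375), 86.56156158447266)
(array([491.6,  40.2]), array([34.9, 75.9]), 86.3, 5.6, 5888)
(array([ 464.2, -102.9]), array([49.3,  9.9]), 85.9, 5.7, 1085)
(array([487.2, -30.5]), array([47.3, 47.5]), 86.5, 5.6, 4953)
```

```bash
python3 -m handwheel '[[[0,0,0.04,0],[0,0,0.08,0],[0,0,0.11,0],[0,0,0.13,0],[0,0,0.145,0],[0,0,0.145,0]]]' |sed -n '2p;4,5p'
```

```text
eef_pos: [0.4802, -0.1042, 0.038]
wrist_force: [-9.0, 3.4, 19.9]
opening: 0.221
```

Seated at the predicted height. I'll release and back off.

```bash
python3 -m handwheel '[[[0,0,-0.003,0],[0,0,-0.003,0],[0,0,-0.003,0],[0,0,-0.003,0]]]' 45 |sed -n '4,6p';python3 -m handwheel '[[[0,0,-0.05,0],[0,0,-0.2,0],[0,0,-0.5,0],[0,0,-0.9,0],[0,0,-0.9,0],[0,0,-0.9,0]]]' |sed -n '2p'
python3 - <<'E'
from meas import *
c=snap("wrist","/tmp/w14.npz")
obj(c,.4807,-.1046,.045,.07,.05);obj(c,.4807,-.1046,.02,.07,.05);
p=cloud(c);m=(np.hypot(p[...,0]-.4807,p[...,1]+.1046)<.02);print(np.nanpercentile(p[m][:,2],[5,30,95]))
print(rel([.5273,-.3447,.2],np.radians(51.9)))
E
```

```text
wrist_force: [-0.5, 0.1, 0.3]
opening: 0.528
grasp_force: 0.0
eef_pos: [0.4811, -0.1046, 0.2185]
n455 z97 54.8 c [ 479.9 -103.6] size [19.7 20.2] ang 86.4
n608 z97 54.6 c [ 475.4 -101.7] size [41.7 32.3] ang 1.7
[0.01829523 0.28448438 0.29464843]
[np.float64(-0.31), np.float64(-1.186), np.float64(0.083), np.float64(0.402)]
```

```bash
python3 -m handwheel '[[[-0.05,-0.25,0,0.1],[-0.12,-0.5,0,0.2],[-0.2,-0.75,0,0.3],[-0.31,-1,0,0.4],[-0.31,-1,0,0.4],[-0.31,-1,0,0.4],[-0.31,-1,0,0.4]]]' 60 |sed -n '2p'
python3 - <<'E'
from meas import *
c=snap("wrist","/tmp/w15.npz")
obj(c,.5273,-.3447,.035,.06,.04);r=obj(c,.5273,-.3447,.006,.06,.045);obj(c,.436,-.357,.006,.06,.055);obj(c,.436,-.357,.025,.06,.055)
print(rel([.5273,-.3447,.14],np.radians(51.9)))
E
```

```text
eef_pos: [0.5294, -0.3061, 0.2161]
n435 z97 48.8 c [ 527.3 -345. ] size [19.8 19.4] ang 52.1
n1510 z97 48.3 c [ 527.1 -344.9] size [43.8 43. ] ang 51.8
n2548 z97 45.9 c [ 436.7 -354.7] size [34.2 71.9] ang 58.2
n1281 z97 46.3 c [ 436.5 -354.9] size [27.7 40.1] ang 57.7
[np.float64(-0.109), np.float64(-0.159), np.float64(0.383), np.float64(0.003)]
```

```bash
python3 -m handwheel '[[[-0.109,-0.16,0.2,0],[-0.109,-0.16,0.4,0],[-0.109,-0.16,0.5,0],[-0.109,-0.16,0.5,0]]]' |sed -n 2p
python3 - <<'E'
from meas import *
c=snap("wrist","/tmp/w15.npz")
obj(c,.5273,-.3447,.035,.06,.04);obj(c,.5273,-.3447,.006,.06,.045)
print(rel([.5273,-.345,.031],np.radians(51.9)))
E
```

```text
eef_pos: [0.5269, -0.3448, 0.1159]
n922 z97 48.8 c [ 527.4 -345.1] size [19.8 19.7] ang 52.3
n3025 z97 48.4 c [ 527.2 -345.1] size [44.  43.3] ang 52.2
[np.float64(0.005), np.float64(0.001), np.float64(0.433), np.float64(0.003)]
```

```bash
python3 -m handwheel '[[[0,0,0.2,0],[0,0,0.35,0],[0,0,0.43,0],[0,0,0.43,0],[0,0,0.43,0]]]' |sed -n 2p;python3 -m handwheel '[[[0,0,0,0],[0,0,0,0],[0,0,0,0],[0,0,0,0],[0,0,0,0],[0,0,0,0],[0,0,0,0]]]' 8 |sed -n '2p;4,6p';python3 -m handwheel '[[[0,0,-0.1,0],[0,0,-0.3,0],[0,0,-0.5,0],[0,0,-0.6,0],[0,0,-0.6,0]]]' |sed -n '2p;4,6p'
python3 - <<'E'
from h import *
print(rel([.4853,-.032,.15],np.radians(86.5)))
E
```

```text
eef_pos: [0.5287, -0.3473, 0.033]
eef_pos: [0.5281, -0.3469, 0.032]
wrist_force: [-0.4, 0.4, 6.1]
opening: 0.221
grasp_force: 60.0
eef_pos: [0.5282, -0.347, 0.1529]
wrist_force: [0.1, -0.5, -1.6]
opening: 0.225
grasp_force: 59.0
[np.float64(1.137), np.float64(1.111), np.float64(0.01), np.float64(-0.4)]
```

```bash
python3 -m handwheel '[[[0.2,0.2,0,-0.1],[0.4,0.4,0,-0.2],[0.6,0.6,0,-0.3],[0.8,0.8,0,-0.4],[1,1,0,-0.4],[1,1,0,-0.4],[1,1,0,-0.4]]]' |sed -n '2p;5p'
python3 - <<'E'
from h import *
print(rel([.4853,-.032,.065],np.radians(86.5)))
E
```

```text
eef_pos: [0.492, -0.0655, 0.1499]
opening: 0.219
[np.float64(0.043), np.float64(0.165), np.float64(0.425), np.float64(0.0)]
```

```bash
python3 -m handwheel '[[[0.043,0.165,0.1,0],[0.043,0.165,0.25,0],[0.043,0.165,0.38,0],[0.043,0.165,0.425,0],[0.043,0.165,0.425,0],[0.043,0.165,0.425,0]]]' |sed -n '2p;4,5p'
python3 - <<'E'
from meas import *
c=snap("wrist","/tmp/w16.npz");T=tool();P=cloud(c);q=(P-T[:3,3])@T[:3,:3]*1000
m=(abs(q[...,1])<40)&(abs(q[...,0])<40)&(q[...,2]<26)&(q[...,2]>12);r=cv2.minAreaRect(np.float32(q[m][:,:2]));print(m.sum(),r,"front",np.percentile(q[m][:,0],99.5))
print(T[:3,3],rel([.4853,-.032,.038],np.radians(86.5)))
from tray import fit
fit(c)
E
```

```text
eef_pos: [0.487, -0.033, 0.067]
wrist_force: [0.0, 0.2, -1.4]
opening: 0.222
2885 ((10.455124855041504, 0.6462535858154297), (25.437448501586914, 44.10600280761719), 0.28322911262512207) front 22.926602793165298
[ 0.48705466 -0.03283895  0.06711669] [np.float64(0.009), np.float64(0.004), np.float64(0.146), np.float64(-0.001)]
bench -0.00032035322096329866 top 0.017566114461311205 rect ((524.1763916015625, -8.307327270507812), (276.7701416015625, 169.5218505859375), 86.3488540649414)
(array([490.7,  38.1]), array([37.6, 76.4]), 86.3, 5.7, 6305)
(array([494.6, 101.9]), array([35.1, 76.5]), 85.9, 5.7, 5983)
(array([469.3, -31.1]), array([49.2, 10.9]), 86.5, 5.6, 1232)
(array([580.8, -36.8]), array([35.7, 42.2]), 8.4, 5.6, 1788)
```

```bash
python3 -m handwheel '[[[0.004,0,0.04,0],[0.004,0,0.08,0],[0.004,0,0.11,0],[0.004,0,0.13,0],[0.004,0,0.145,0],[0.004,0,0.148,0],[0.004,0,0.148,0]]]' |sed -n '2p;4,5p'
```

```text
eef_pos: [0.4851, -0.0321, 0.038]
wrist_force: [-9.6, 1.0, 18.6]
opening: 0.219
```

```bash
python3 -m handwheel '[[[0,0,-0.003,0],[0,0,-0.003,0],[0,0,-0.003,0],[0,0,-0.003,0]]]' 45 |sed -n '4,6p';python3 -m handwheel '[[[0,0,-0.05,0],[0,0,-0.2,0],[0,0,-0.5,0],[0,0,-0.8,0],[0,0,-0.8,0],[0,0,-0.8,0]]]' |sed -n '2p'
python3 - <<'E'
from meas import *
c=snap("wrist","/tmp/w17.npz")
obj(c,.4853,-.032,.045,.07,.04);obj(c,.4807,-.1046,.045,.07,.04)
print(rel([.4367,-.3548,.2],np.radians(58)))
E
```

```text
wrist_force: [0.7, 0.1, 0.2]
opening: 0.526
grasp_force: 0.0
eef_pos: [0.4852, -0.0321, 0.1974]
n504 z97 54.8 c [484.4 -31.4] size [19.4 20.2] ang 86.4
n534 z97 54.8 c [ 479.9 -103.6] size [20.4 20.2] ang 87.1
[np.float64(0.139), np.float64(-1.626), np.float64(-0.019), np.float64(0.331)]
```

```bash
python3 -m handwheel '[[[0.02,-0.25,0,0.1],[0.05,-0.5,0,0.2],[0.07,-0.75,0,0.33],[0.07,-1,0,0.33],[0.07,-1,0,0.33],[0.07,-1,0,0.33]]]' 60 |sed -n '2p'
python3 - <<'E'
from h import *
print(rel([.4367,-.3548,.14],np.radians(58)))
E
```

```text
eef_pos: [0.4581, -0.2301, 0.1954]
[np.float64(-0.24), np.float64(-0.586), np.float64(0.276), np.float64(0.001)]
```

```bash
python3 -m handwheel '[[[-0.1,-0.25,0.1,0],[-0.2,-0.5,0.2,0],[-0.24,-0.586,0.27,0],[-0.24,-0.586,0.27,0],[-0.24,-0.586,0.27,0]]]' |sed -n '2p'
python3 - <<'E'
from meas import *
c=snap("wrist","/tmp/w18.npz")
obj(c,.4367,-.3548,.006,.06,.055);obj(c,.4367,-.3548,.025,.06,.055);obj(c,.4367,-.3548,.006,.015,.055)
print(rel([.4367,-.3548,.035],np.radians(58)))
E
```

```text
eef_pos: [0.4383, -0.3541, 0.143]
n3080 z97 45.9 c [ 436.4 -355. ] size [34.  72.1] ang 57.8
n1606 z97 46.2 c [ 435.5 -354.4] size [26.  38.3] ang 58.1
n1405 z97 13.2 c [ 436.4 -355. ] size [34.  72.1] ang 57.8
[np.float64(0.006), np.float64(-0.007), np.float64(0.542), np.float64(0.002)]
```

```bash
python3 -m handwheel '[[[0.007,-0.004,0.2,0],[0.007,-0.004,0.4,0],[0.007,-0.004,0.54,0],[0.007,-0.004,0.567,0],[0.007,-0.004,0.567,0],[0.007,-0.004,0.567,0]]]' |sed -n 2p;python3 -m handwheel '[[[0,0,0,0],[0,0,0,0],[0,0,0,0],[0,0,0,0],[0,0,0,0],[0,0,0,0],[0,0,0,0]]]' 12 |sed -n '2p;4,6p';python3 -m handwheel '[[[0,0,-0.1,0],[0,0,-0.3,0],[0,0,-0.5,0],[0,0,-0.6,0],[0,0,-0.6,0]]]' |sed -n '2p;4,6p'
python3 - <<'E'
from h import *
print(rel([.4929,.0995,.15],np.radians(86.5)))
E
```

```text
eef_pos: [0.4372, -0.3565, 0.0315]
eef_pos: [0.4367, -0.3563, 0.0307]
wrist_force: [-0.2, 1.2, 6.1]
opening: 0.294
grasp_force: 60.2
eef_pos: [0.437, -0.3567, 0.1522]
wrist_force: [-0.4, -0.6, -2.8]
opening: 0.293
grasp_force: 59.7
[np.float64(0.968), np.float64(2.084), np.float64(0.004), np.float64(-0.33)]
```

```bash
python3 -m handwheel '[[[0.1,0.2,0,0],[0.22,0.45,0,0],[0.34,0.7,0,0],[0.48,1,0,0],[0.48,1,0,0],[0.48,1,0,0]]]' |sed -n '2p;5p';python3 -m handwheel '[[[0.1,0.2,0,-0.1],[0.22,0.45,0,-0.2],[0.34,0.7,0,-0.33],[0.48,1,0,-0.33],[0.48,1,0,-0.33],[0.48,1,0,-0.33]]]' |sed -n '2p;5p'
python3 - <<'E'
from h import *
print(rel([.4929,.0995,.075],np.radians(86.5)))
E
```

```text
eef_pos: [0.46, -0.1349, 0.149]
opening: 0.293
eef_pos: [0.4848, 0.0843, 0.1493]
opening: 0.291
[np.float64(-0.036), np.float64(0.079), np.float64(0.371), np.float64(-0.001)]
```

```bash
python3 -m handwheel '[[[-0.036,0.079,0.1,0],[-0.036,0.079,0.25,0],[-0.036,0.079,0.36,0],[-0.036,0.079,0.371,0],[-0.036,0.079,0.371,0],[-0.036,0.079,0.371,0]]]' |sed -n '2p;4,5p'
python3 - <<'E'
from meas import *
c=snap("wrist","/tmp/w19.npz");T=tool();P=cloud(c);q=(P-T[:3,3])@T[:3,:3]*1000
m=(abs(q[...,1])<40)&(abs(q[...,0])<50)&(q[...,2]<26)&(q[...,2]>12);r=cv2.minAreaRect(np.float32(q[m][:,:2]));print(m.sum(),r,"front",np.percentile(q[m][:,0],99.5))
print(T[:3,3],rel([.4929,.0995,.037],np.radians(86.5)))
from tray import fit
fit(c)
E
```

```text
eef_pos: [0.4938, 0.1, 0.0767]
wrist_force: [-0.3, -0.3, -2.8]
opening: 0.287
2750 ((0.41440582275390625, 0.53466796875), (72.4785385131836, 34.07377624511719), 0.1956673562526703) front 36.47367424013202
[0.49372183 0.10017767 0.07662227] [np.float64(0.004), np.float64(-0.004), np.float64(0.198), np.float64(-0.001)]
bench -0.00033931008078066927 top 0.017586401119795605 rect ((535.3651733398438, 14.251083374023438), (228.1707763671875, 189.4188232421875), 86.33698272705078)
(array([490.5,  35.3]), array([37.5, 76.5]), 86.9, 5.7, 5796)
(array([462.5, 100.5]), array([39.2, 10.8]), 86.5, 5.6, 946)
(array([569.9, -44.7]), array([14.7, 38.6]), 31.6, 5.7, 640)
```

```bash
python3 -m handwheel '[[[0,-0.006,0.05,0],[0,-0.006,0.1,0],[0,-0.006,0.14,0],[0,-0.006,0.17,0],[0,-0.006,0.185,0],[0,-0.006,0.197,0],[0,-0.006,0.2,0],[0,-0.006,0.2,0]]]' |sed -n '2p;4,5p'
```

```text
eef_pos: [0.4926, 0.0995, 0.0366]
wrist_force: [-6.5, -0.3, 9.3]
opening: 0.29
```

Down on the floor (TCP z 36.6, predicted 36.7). I'll release it and go for the second block.

```bash
python3 -m handwheel '[[[0,0,-0.002,0],[0,0,-0.002,0],[0,0,-0.002,0],[0,0,-0.002,0]]]' 45 |sed -n '4,6p';python3 -m handwheel '[[[0,0,-0.05,0],[0,0,-0.2,0],[0,0,-0.5,0],[0,0,-0.8,0],[0,0,-0.8,0],[0,0,-0.8,0]]]' |sed -n '2p'
python3 - <<'E'
from meas import *
c=snap("wrist","/tmp/w20.npz")
obj(c,.4929,.0992,.035,.07,.05);obj(c,.4929,.0992,.0195,.07,.05)
p=cloud(c);t=np.radians(-3.5)
for s in(-1,1):
    m=np.hypot(p[...,0]-.4929-s*.029*np.cos(t),p[...,1]-.0990-s*.029*np.sin(t))<.005;print(np.nanpercentile(p[m][:,2]*1000,[10,50,90]))
obj(c,.6074,.2903,.006,.06,.055)
print(rel([.6074,.2903,.2],np.radians(11.4)))
E
```

```text
wrist_force: [-0.1, 0.3, -0.7]
opening: 0.526
grasp_force: 0.0
eef_pos: [0.4925, 0.0994, 0.1962]
n1123 z97 52.2 c [491.3 100.7] size [26.5 38.4] ang 86.3
n1221 z97 52.2 c [483.1  96.6] size [65.8 76.9] ang 78.3
[17.2884615  18.10286266 19.28650708]
[17.01497165 18.10626013 19.04931434]
n2491 z97 45.6 c [607.3 290.3] size [35.5 73.4] ang 10.8
[np.float64(-0.517), np.float64(0.988), np.float64(-0.025), np.float64(0.873)]
```

```bash
python3 -m handwheel '[[[-0.12,0.2,0,0.1],[-0.25,0.45,0,0.2],[-0.38,0.7,0,0.32],[-0.517,0.988,0,0.44],[-0.517,0.988,0.1,0.56],[-0.517,0.988,0.2,0.68],[-0.517,0.988,0.25,0.8],[-0.517,0.988,0.25,0.873],[-0.517,0.988,0.25,0.873],[-0.517,0.988,0.25,0.873]]]' 60 |sed -n '2p'
python3 - <<'E'
from meas import *
c=snap("wrist","/tmp/w21.npz")
obj(c,.6074,.2903,.006,.06,.055);obj(c,.6074,.2903,.025,.06,.055)
print(rel([.6074,.2903,.03],np.radians(11.2)))
E
```

```text
eef_pos: [0.6076, 0.2901, 0.1448]
n3014 z97 45.9 c [607.5 290.4] size [34.1 72. ] ang 11.6
n1548 z97 46.2 c [607.4 291.8] size [26.  37.6] ang 11.5
[np.float64(0.001), np.float64(-0.001), np.float64(0.576), np.float64(0.004)]
```

```bash
python3 -m handwheel '[[[0,0,0.2,0],[0,0,0.4,0],[0,0,0.54,0],[0,0,0.573,-0.002],[0,0,0.573,-0.002],[0,0,0.573,-0.002]]]' |sed -n 2p;python3 -m handwheel '[[[0,0,0,0],[0,0,0,0],[0,0,0,0],[0,0,0,0],[0,0,0,0],[0,0,0,0],[0,0,0,0]]]' 12 |sed -n '2p;4,6p';python3 -m handwheel '[[[0,0,-0.1,0],[0,0,-0.3,0],[0,0,-0.5,0],[0,0,-0.6,0],[0,0,-0.6,0]]]' |sed -n '2p;4,6p'
python3 - <<'E'
from h import *
print(rel([.4893,.0362,.15],np.radians(86.5)))
E
```

```text
eef_pos: [0.6094, 0.2906, 0.0332]
eef_pos: [0.6088, 0.2905, 0.0324]
wrist_force: [0.2, -0.1, 5.7]
opening: 0.289
grasp_force: 60.7
eef_pos: [0.6089, 0.2905, 0.1531]
wrist_force: [0.2, 0.2, -2.6]
opening: 0.291
grasp_force: 59.7
[np.float64(-1.125), np.float64(-0.842), np.float64(0.013), np.float64(-0.871)]
```

```bash
python3 -m handwheel '[[[-0.2,-0.15,0,-0.1],[-0.4,-0.3,0,-0.2],[-0.6,-0.45,0,-0.32],[-0.8,-0.6,0,-0.44],[-1,-0.75,0,-0.56],[-1,-0.842,0,-0.68],[-1,-0.842,0,-0.8],[-1,-0.842,0,-0.871],[-1,-0.842,0,-0.871],[-1,-0.842,0,-0.871]]]' |sed -n '2p;5p'
python3 - <<'E'
from h import *
print(rel([.4893,.0362,.077],np.radians(86.5)))
E
```

```text
eef_pos: [0.4826, 0.0606, 0.1503]
opening: 0.286
[np.float64(-0.042), np.float64(-0.12), np.float64(0.366), np.float64(-0.002)]
```

```bash
python3 -m handwheel '[[[-0.042,-0.12,0.1,0],[-0.042,-0.12,0.25,0],[-0.042,-0.12,0.36,0],[-0.042,-0.12,0.366,0],[-0.042,-0.12,0.366,0],[-0.042,-0.12,0.366,0]]]' |sed -n '2p;4,5p'
python3 - <<'E'
from meas import *
c=snap("wrist","/tmp/w22.npz");T=tool();P=cloud(c);q=(P-T[:3,3])@T[:3,:3]*1000
m=(abs(q[...,1])<40)&(abs(q[...,0])<50)&(q[...,2]<28)&(q[...,2]>12);r=cv2.minAreaRect(np.float32(q[m][:,:2]));print(m.sum(),r,"front",np.percentile(q[m][:,0],99.5))
print(T[:3,3],rel([.4893,.0362,.0385],np.radians(86.5)))
from tray import fit
fit(c)
E
```

```text
eef_pos: [0.4912, 0.036, 0.0792]
wrist_force: [-0.3, 0.1, -2.8]
opening: 0.289
2767 ((0.118194580078125, 0.6083240509033203), (72.0465316772461, 34.02952575683594), 0.1083732396364212) front 35.91361588795984
[0.49114007 0.03596793 0.07920852] [np.float64(0.01), np.float64(0.001), np.float64(0.204), np.float64(-0.001)]
bench -0.0003713420388504751 top 0.017585224636265218 rect ((535.4801635742188, -9.548355102539062), (276.50408935546875, 192.07131958007812), 86.43431854248047)
(array([459.4,  38.6]), array([39.2, 12.8]), 86.6, 5.7, 1129)
(array([493.7,  82.7]), array([ 3.5, 75.5]), 87.2, 5.9, 435)
(array([ 585.1, -171.3]), array([13.2, 75.8]), 75.9, -0.4, 680)
```

```bash
python3 -m handwheel '[[[0.006,0,0.05,0],[0.006,0,0.1,0],[0.006,0,0.14,0],[0.006,0,0.17,0],[0.006,0,0.19,0],[0.006,0,0.203,0],[0.006,0,0.205,0],[0.006,0,0.205,0]]]' |sed -n '2p;4,5p'
```

```text
eef_pos: [0.4889, 0.0361, 0.0384]
wrist_force: [-8.2, 0.2, 12.8]
opening: 0.291
```

```bash
python3 -m handwheel '[[[0,0,-0.002,0],[0,0,-0.002,0],[0,0,-0.002,0],[0,0,-0.002,0]]]' 42 |sed -n '4,6p';python3 -m handwheel '[[[0,0,-0.05,0],[0,0,-0.2,0],[0,0,-0.5,0],[0,0,-0.8,0],[0,0,-1,0],[0,0,-1,0],[0,0,-1,0]]]' |sed -n '1,2p';python3 -m handwheel '[[[0.1,0,-0.2,0],[0.2,0,-0.5,0],[0.2,0,-0.8,0],[0.2,0,-0.8,0],[0.2,0,-0.8,0]]]' |sed -n '1,2p'
python3 - <<'E'
from meas import *
from tray import fit
c=snap("wrist","/tmp/w23.npz")
for n,x,y,z,r in(("b1",.4929,.0992,.035,.045),("b2",.489,.0365,.035,.045),("f1",.485,-.032,.045,.04),("f2",.4805,-.104,.045,.04),("coil",.576,-.1086,.033,.045),("th",.588,.065,.045,.04),("dish",.587,.065,.032,.06)):
    print(n);obj(c,x,y,z,.07,r)
p=cloud(c);t=np.radians(-3.5)
for x,y in((.4929,.099),(.489,.0365)):
  for s in(-1,1):
    m=np.hypot(p[...,0]-x-s*.029*np.cos(t),p[...,1]-y-s*.029*np.sin(t))<.005;print(np.nanmedian(p[m][:,2]*1000))
fit(c)
s=snap("scene");obj(s,.366,-.255,.04,.1,.07)
cv2.imwrite("pics/z.png",c["color"][:,:,::-1]);cv2.imwrite("pics/y.png",cv2.resize(s["color"][:,:,::-1],(800,600)))
E
```

```text
wrist_force: [0.1, -0.3, -1.3]
opening: 0.493
grasp_force: 0.0
time_s: 60.55
eef_pos: [0.4885, 0.0362, 0.2371]
time_s: 61.18
eef_pos: [0.4486, 0.0386, 0.3955]
b1
n416 z97 52.6 c [490.6 100.1] size [26.3 36.3] ang 86.7
b2
n394 z97 52.3 c [488.3  36.2] size [25.6 37. ] ang 86.4
f1
n184 z97 55.1 c [484.3 -31.2] size [20. 20.] ang 86.6
f2
n194 z97 55.1 c [ 479.7 -103.1] size [19.9 20.1] ang 86.0
coil
n593 z97 41.3 c [ 575.3 -108.2] size [48.9 49.9] ang 81.0
th
n101 z97 55.0 c [588.8  65.4] size [15.2 15.4] ang 87.1
dish
n554 z97 54.1 c [585.5  66. ] size [85.5 59.7] ang 86.3
17.854196481654093
18.043696119438625
18.227395115650136
17.995694704424526
bench -0.0003753423663204747 top 0.017538705206913086 rect ((534.9028930664062, -9.350296020507812), (275.82086181640625, 190.8861541748047), 86.39491271972656)
(array([583.5, -30.7]), array([52. , 51.2]), 28.4, 5.7, 655)
n311 z97 57.2 c [ 368.2 -255.2] size [66.7 87.3] ang 9.6
```

View pics/z.png

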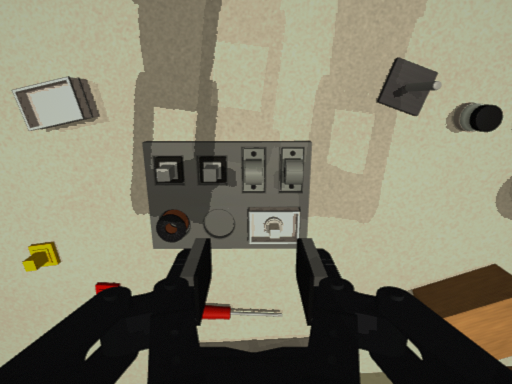

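View pics/y.png

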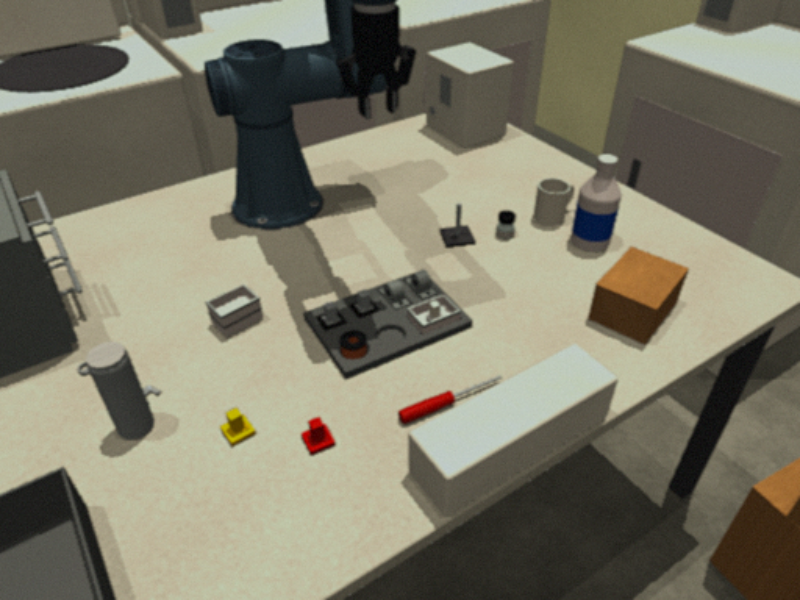

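The wrist view shows both feet (168,170; 211,168), both blocks (253,168; 292,168), the coil (172,225) and the dish with the upright thermostat (273,228) all seated. Their heights match, the spindle is empty, and the other two dishes and the bystanders look untouched.

```bash
python3 -c "
from bench import ctrl
print(ctrl.hand_in())"
```

```text
the job is handed in; nothing more can be done
None
```

The job is handed in: the top dish with the upright thermostat, the one coil on the spindle, both blocks and both feet are all in their nests at the right heights, and the bystanders look undisturbed; the hand-in gave no verdict.

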